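Stack the shortbread for the bake sale and cull the broken pieces

ROBOT

A 6-joint arm with a two-finger parallel gripper is mounted at the origin on a cart in front of the work surface, level with it; the furniture and walls round the work are solid. World frame = base frame: x ahead of the robot, y to its left, z up, the work surface at z = 0. Lengths are in mm, angles in degrees, forces in N, time in s.
With the tool pointing down it reaches from about 325 to 925 mm from the base axis. Payload 3.1 kg.
Tool frame: the origin (TCP) lies midway between the tips of the shut fingers; the grasp point (between the pads) lies 19 mm behind it; z points along the fingers, y is the line along which they close (so a half turn about z gives the same grasp; the last joint's range is limited). The gripper opens to 85 mm and grips with 20 to 120 N. Pads are 22 mm wide; open, the fingers measure 114 mm over their backs; the gripper's body (76 mm by 85 mm) begins 54 mm behind the grasp point. The pads swing forward as they close: fully open they stand 13 mm farther back than shut.
Start: joints at [-78.908, 12.427, 92.441, -0, 75.132, -6.429], TCP at [188.181, -596.009, 231.3] pointing down, gripper open.
Joint ranges: [-157.48, 157.48], [-44.54, 120.13], [17.64, 146.25], [-64.5, 244.5], [7.68, 150.69], [-147.95, 147.95]. Speed limits (degrees/s): [159.86, 159.86, 180, 180, 180, 180].

INTERFACE

Orientations are given as a 3x3 rotation matrix whose columns are the frame's x, y, z axes.
In Python, from bench import telemetry, imaging, r gives the robot as it stands. The module is installed in compiled form; this text tells all that it offers.
- The arm moves only by the tool play_rows, never from a script. Its argument "increments" is one flat list of numbers, 5 for each row, row after row: the shift along the world's x, y, z in cm, then the turn about the world's z in degrees, then the finger opening in cm, from 0 to 8.54. In form: [dx, dy, dz, spin, fingers, dx, dy, dz, spin, fingers, ...]. A call has 1 to 10 rows; each row shifts and turns the commanded pose from where the row before left it; what a row does not reach is not made up. A row lasts 1/10 s, in which the tool goes at most 50 mm and 8.59 degrees, less where a joint would pass 70% of its speed; a pose out of reach is approached as far as the arm can. A call with a gripper value outside its range is refused whole. The fingers move at their own pace and stop on an object; "newtons" is the grip in N (left out, the last holds). Time passes only in rows, so rows that do not move let the fingers close. It gives the time, the measured TCP pose, the force, the opening and the grip force at its end, in the units of the state.
- telemetry.sense(): the state, without advancing time (a new reading comes with each control period).
- imaging.grab_frame(name): name is "side" or "top"; returns a dict with "image" (384x512x3 uint8, red, green, blue), "z_map" (384x512 float32, mm along the optical axis (not along the pixel's ray), 0 where there is no reading), "camera_matrix" (3x3 intrinsics, pixels), "extrinsics" (4x4, takes a point from camera to world coordinates). Camera axes: x right, y up, looking along -z (the intrinsics and any distortion apply to the point x, -y, -z); pixel columns grow to the right and rows downward; lengths in mm; the calibration is good to about 2 mm. A picture is of the moment at which its call begins.
- r.job_done(): hands the job in; it is judged then, once.
The state is a dict: "t": time; "joint_pos": joint angles; "joint_vel": joint speeds; "joint_efforts": joint torques, N m; "ee_pos": TCP position; "eef_rot": TCP orientation; "wrist_force": force on the tool from outside, world axes, zero at the start; "moment": the same for the moment, N m; "gripper_width": finger opening in mm; "grasp_force": force on a finger pad.
Only numpy, scipy, OpenCV 4.12 (cv2) and the standard library are available. Lean on these libraries where they do the work, as an engineer would, in place of code of your own. Each camera call takes 0.05 s, during which the arm holds its last target. There are 200 camera calls.

TASK

The shortbread on the wire rack is for the bake sale: put the snapped, chipped and crooked pieces into the white bowl for crumbs, and stack all the whole straight fingers in the middle of the wooden carrying tray as a crosswise tower, square with the tray, two to a layer with a gap of about a finger's width or more between them (if one is left over it lies across the top on its own). Once the tower stands, swing the tray's carrying handle up over it until it drops past upright and rests in its catch. Do not push the kitchen timer about or tip the bowl over.

Things in the scene. Friction and masses are not known exactly. Their poses are not given: they have to be found in the camera images.
- finger_1: whole, straight shortbread finger, square bar 84 x 20 x 20 mm with slightly rounded edges, about 30 g, plain biscuit colour like all the others; origin at its centre, x along its length. It may be absent in some starts.
- finger_2: whole, straight shortbread finger, square bar 84 x 20 x 20 mm with slightly rounded edges, about 30 g, plain biscuit colour like all the others; origin at its centre, x along its length. It may be absent in some starts.
- finger_3: whole, straight shortbread finger, square bar 84 x 20 x 20 mm with slightly rounded edges, about 30 g, plain biscuit colour like all the others; origin at its centre, x along its length. It may be absent in some starts.
- finger_4: whole, straight shortbread finger, square bar 84 x 20 x 20 mm with slightly rounded edges, about 30 g, plain biscuit colour like all the others; origin at its centre, x along its length. It may be absent in some starts.
- finger_5: whole, straight shortbread finger, square bar 84 x 20 x 20 mm with slightly rounded edges, about 30 g, plain biscuit colour like all the others; origin at its centre, x along its length. It may be absent in some starts.
- finger_6: whole, straight shortbread finger, square bar 84 x 20 x 20 mm with slightly rounded edges, about 30 g, plain biscuit colour like all the others; origin at its centre, x along its length. It may be absent in some starts.
- odd_half: snapped half of a finger, 20 x 20 mm section, about 47 mm long, ragged at its +x end; origin at the centre of its sound part, x along its length. It may be absent in some starts.
- odd_short: finger with its end broken off, 20 x 20 mm section, about 61 mm long, ragged at its +x end; origin 27 mm from its sound end, x along its length. It may be absent in some starts.
- odd_chipped: finger of full length 84 mm and 20 x 20 mm section with one corner broken away: beyond x = +12 mm only the half of its width towards -y is left (10 mm); origin at the centre of the full outline, x along its length. It may be absent in some starts.
- odd_bent: crooked finger: two straight legs of 20 x 20 mm section that meet at 32 degrees off straight, about 88 mm from end to end; origin at the elbow, both legs run back towards +y; x along its chord. It may be absent in some starts.
- rack: wire cooling rack, 219 x 304 mm, fixed; origin at the centre of its underside; the biscuits lie on it 18 mm above the worktop in 2 by 5 places, 100 mm apart along rack x and 54 mm apart along rack y, roughly lengthwise along rack x.
- bowl: white ceramic bowl for the crumbs, loose, 168 mm across the rim, 58 mm high, wall 5 mm, rounded inside; origin at the centre of its underside, z up.
- timer: kitchen timer with a red dial, loose, 68 mm across, 57 mm high; a bystander; origin at the centre of its underside.
- tray: wooden carrying tray, fixed, base 170 x 170 mm, floor 20 mm above the worktop; a strip 8 mm thick along its +x and -x edges rises to 36 mm. Steel brackets at the middle of its +y and -y sides (outer faces 88 mm from the centre, up to 79 mm high) carry the handle. Origin at the centre of its underside; the handle's pivot axis runs along tray y, 40 mm above the origin.
- tray_floor (a point): centre of the tray's floor (20 mm above the tray's origin), with the tray's axes: the tower is built round this point. Centres of the layers lie 10, 30 and 50 mm above it.
- handle (a joint): swing-over handle of the tray, a steel hoop: 0 = level over the tray's +x edge, resting on the strip; 1.57 = upright; 1.72 = leaning past upright to tray -x against the catch (folded steel stops on the brackets). The hinge is nearly free, the handle weighs 0.2 kg: let go before upright it falls back to 0, past upright it falls into the catch and stays by its weight.
- handle_grip (a point): middle of the handle's round wooden grip, 20 mm diameter, 100 mm long along tray y, 135 mm from the pivot axis; with the handle down it is 40 mm above the worktop and 40 mm of free space lie between it and the tray's edge. The hoop's two steel arms, 8 mm thick, run 80 mm to either side of the middle.
Things that resemble listed ones, but are neither listed nor needed, are in the scene too. Leave any orange look-alike of the finger_4 alone.

How it is judged (in metres and radians):
On the way, in this order (a step that is already met when the one before it is completed fails the run):
1. all whole fingers are in the tower on the tray, the handle still down (horizontal distance between each of finger_1, finger_2, finger_3, finger_4, finger_5, finger_6 and tray_floor below 0.042 m and z of each of finger_1, finger_2, finger_3, finger_4, finger_5, finger_6 in the frame of tray_floor below 0.056 m and value of joint handle below 0.35 rad), for 0.2 s.
2. the handle rests in its catch past upright (value of joint handle above 1.66 rad), for 0.2 s.
At the end, for the whole second after the job is handed in: Whole fingers in a crosswise tower: layer heights within 6 mm, square within 0.22 rad, centres within 42 mm of the tray's centre and (lower layers) over 18 mm from it, over 26 mm from one another; odd pieces inside the upright bowl; handle past 1.66 rad; all at rest (horizontal distance between each of finger_1, finger_2, finger_3, finger_4, finger_5, finger_6 and tray_floor below 0.042 m and (z of finger_1 in the frame of tray_floor above 0.044 m or horizontal distance between finger_1 and tray_floor above 0.018 m) and (z of finger_2 in the frame of tray_floor above 0.044 m or horizontal distance between finger_2 and tray_floor above 0.018 m) and (z of finger_3 in the frame of tray_floor above 0.044 m or horizontal distance between finger_3 and tray_floor above 0.018 m) and (z of finger_4 in the frame of tray_floor above 0.044 m or horizontal distance between finger_4 and tray_floor above 0.018 m) and (z of finger_5 in the frame of tray_floor above 0.044 m or horizontal distance between finger_5 and tray_floor above 0.018 m) and (z of finger_6 in the frame of tray_floor above 0.044 m or horizontal distance between finger_6 and tray_floor above 0.018 m) and distance between finger_1 and finger_2 above 0.026 m and distance between each of finger_1, finger_2 and finger_3 above 0.026 m and distance between each of finger_1, finger_2, finger_3 and finger_4 above 0.026 m and distance between each of finger_1, finger_2, finger_3, finger_4 and finger_5 above 0.026 m and distance between each of finger_1, finger_2, finger_3, finger_4, finger_5 and finger_6 above 0.026 m and ((((z of finger_1 in the frame of tray_floor between 0.004 and 0.016 m and angle between the x axis of finger_1 and the x axis of tray, either way round below 0.22 rad) or (z of finger_1 in the frame of tray_floor between 0.024 and 0.036 m and angle between the x axis of finger_1 and the y axis of tray, either way round below 0.22 rad) or (z of finger_1 in the frame of tray_floor between 0.044 and 0.056 m and angle between the x axis of finger_1 and the x axis of tray, either way round below 0.22 rad)) and ((z of finger_2 in the frame of tray_floor between 0.004 and 0.016 m and angle between the x axis of finger_2 and the x axis of tray, either way round below 0.22 rad) or (z of finger_2 in the frame of tray_floor between 0.024 and 0.036 m and angle between the x axis of finger_2 and the y axis of tray, either way round below 0.22 rad) or (z of finger_2 in the frame of tray_floor between 0.044 and 0.056 m and angle between the x axis of finger_2 and the x axis of tray, either way round below 0.22 rad)) and ((z of finger_3 in the frame of tray_floor between 0.004 and 0.016 m and angle between the x axis of finger_3 and the x axis of tray, either way round below 0.22 rad) or (z of finger_3 in the frame of tray_floor between 0.024 and 0.036 m and angle between the x axis of finger_3 and the y axis of tray, either way round below 0.22 rad) or (z of finger_3 in the frame of tray_floor between 0.044 and 0.056 m and angle between the x axis of finger_3 and the x axis of tray, either way round below 0.22 rad)) and ((z of finger_4 in the frame of tray_floor between 0.004 and 0.016 m and angle between the x axis of finger_4 and the x axis of tray, either way round below 0.22 rad) or (z of finger_4 in the frame of tray_floor between 0.024 and 0.036 m and angle between the x axis of finger_4 and the y axis of tray, either way round below 0.22 rad) or (z of finger_4 in the frame of tray_floor between 0.044 and 0.056 m and angle between the x axis of finger_4 and the x axis of tray, either way round below 0.22 rad)) and ((z of finger_5 in the frame of tray_floor between 0.004 and 0.016 m and angle between the x axis of finger_5 and the x axis of tray, either way round below 0.22 rad) or (z of finger_5 in the frame of tray_floor between 0.024 and 0.036 m and angle between the x axis of finger_5 and the y axis of tray, either way round below 0.22 rad) or (z of finger_5 in the frame of tray_floor between 0.044 and 0.056 m and angle between the x axis of finger_5 and the x axis of tray, either way round below 0.22 rad)) and ((z of finger_6 in the frame of tray_floor between 0.004 and 0.016 m and angle between the x axis of finger_6 and the x axis of tray, either way round below 0.22 rad) or (z of finger_6 in the frame of tray_floor between 0.024 and 0.036 m and angle between the x axis of finger_6 and the y axis of tray, either way round below 0.22 rad) or (z of finger_6 in the frame of tray_floor between 0.044 and 0.056 m and angle between the x axis of finger_6 and the x axis of tray, either way round below 0.22 rad))) or (((z of finger_1 in the frame of tray_floor between 0.004 and 0.016 m and angle between the x axis of finger_1 and the y axis of tray, either way round below 0.22 rad) or (z of finger_1 in the frame of tray_floor between 0.024 and 0.036 m and angle between the x axis of finger_1 and the x axis of tray, either way round below 0.22 rad) or (z of finger_1 in the frame of tray_floor between 0.044 and 0.056 m and angle between the x axis of finger_1 and the y axis of tray, either way round below 0.22 rad)) and ((z of finger_2 in the frame of tray_floor between 0.004 and 0.016 m and angle between the x axis of finger_2 and the y axis of tray, either way round below 0.22 rad) or (z of finger_2 in the frame of tray_floor between 0.024 and 0.036 m and angle between the x axis of finger_2 and the x axis of tray, either way round below 0.22 rad) or (z of finger_2 in the frame of tray_floor between 0.044 and 0.056 m and angle between the x axis of finger_2 and the y axis of tray, either way round below 0.22 rad)) and ((z of finger_3 in the frame of tray_floor between 0.004 and 0.016 m and angle between the x axis of finger_3 and the y axis of tray, either way round below 0.22 rad) or (z of finger_3 in the frame of tray_floor between 0.024 and 0.036 m and angle between the x axis of finger_3 and the x axis of tray, either way round below 0.22 rad) or (z of finger_3 in the frame of tray_floor between 0.044 and 0.056 m and angle between the x axis of finger_3 and the y axis of tray, either way round below 0.22 rad)) and ((z of finger_4 in the frame of tray_floor between 0.004 and 0.016 m and angle between the x axis of finger_4 and the y axis of tray, either way round below 0.22 rad) or (z of finger_4 in the frame of tray_floor between 0.024 and 0.036 m and angle between the x axis of finger_4 and the x axis of tray, either way round below 0.22 rad) or (z of finger_4 in the frame of tray_floor between 0.044 and 0.056 m and angle between the x axis of finger_4 and the y axis of tray, either way round below 0.22 rad)) and ((z of finger_5 in the frame of tray_floor between 0.004 and 0.016 m and angle between the x axis of finger_5 and the y axis of tray, either way round below 0.22 rad) or (z of finger_5 in the frame of tray_floor between 0.024 and 0.036 m and angle between the x axis of finger_5 and the x axis of tray, either way round below 0.22 rad) or (z of finger_5 in the frame of tray_floor between 0.044 and 0.056 m and angle between the x axis of finger_5 and the y axis of tray, either way round below 0.22 rad)) and ((z of finger_6 in the frame of tray_floor between 0.004 and 0.016 m and angle between the x axis of finger_6 and the y axis of tray, either way round below 0.22 rad) or (z of finger_6 in the frame of tray_floor between 0.024 and 0.036 m and angle between the x axis of finger_6 and the x axis of tray, either way round below 0.22 rad) or (z of finger_6 in the frame of tray_floor between 0.044 and 0.056 m and angle between the x axis of finger_6 and the y axis of tray, either way round below 0.22 rad)))) and horizontal distance between each of odd_half, odd_short, odd_chipped, odd_bent and bowl below 0.07 m and z of odd_half in the frame of bowl between 0 and 0.085 m and z of odd_short in the frame of bowl between 0 and 0.085 m and z of odd_chipped in the frame of bowl between 0 and 0.085 m and z of odd_bent in the frame of bowl between 0 and 0.085 m and value of joint handle above 1.66 rad and angle between bowl's own z axis and vertical below 0.2 rad and linear speed of each of finger_1, finger_2, finger_3, finger_4, finger_5, finger_6, odd_half, odd_short, odd_chipped, odd_bent below 0.02 m/s); the robot touches nothing.
It fails at once if the kitchen timer is pushed more than 4 cm (distance of timer from where it was at the start of the episode above 0.04 m).
It fails at once if the bowl is tipped over (angle between bowl's own z axis and vertical above 0.8 rad).
Of finger_1, finger_2, finger_3, finger_4, finger_5, finger_6 only 5 to 6 are there at a start; the rules pass over those that are not, and their reading is None.
Of odd_half, odd_short, odd_chipped, odd_bent only 2 to 4 are there at a start; the rules pass over those that are not, and their reading is None.
At some moment in a run one of odd_half, odd_short, odd_chipped, odd_bent, bowl may be knocked a few centimetres aside while the robot is not near it.
Once in a run the grip may slacken for a moment while it holds something.
It also fails if it takes over 210 s, if anything falls off the work surface, if the arm or the gripper's body presses on something with over 40 N, if the wrist force passes 120 N, or if a joint passes its speed limit or range.

## Working session

There is one attempt and no reset: what is moved stays moved. The work goes in short steps, Python scripts to look and compute and a tool call to move; the robot and the scene stay as the last step left them, time stands still between calls to the robot, and variables do not carry over. Pictures are saved under pics/ and viewed, at most 14 in all, crops included, and the job is handed in when it is done.

Besides the shell and the picture viewer there is one more tool, called after "Request:" in YAML: its name, and indented under it one key for each argument. play_rows: Moves the arm, as the interface text tells. Its arguments: {"type":"object","properties":{"increments":{"type":"array","items":{"type":"number"}},"newtons":{"type":"number"}},"required":["increments"]}

```bash
mkdir -p pics; cat > h.py <<'E'
from bench import telemetry, imaging, r
import numpy as np, cv2
def grab(n):
    f=imaging.grab_frame(n); return f
def cloud(f):
    z=f["z_map"].astype(float); K=f["camera_matrix"]; E=f["extrinsics"]
    v,u=np.mgrid[:384,:512]
    x=(u-K[0,2])/K[0,0]*z; y=(v-K[1,2])/K[1,1]*z
    P=np.stack([x,-y,-z],-1)@E[:3,:3].T+E[:3,3]
    P[z==0]=np.nan
    return P
def save(im,name,crop=None,s=1):
    if crop: a,b,c,d=crop; im=im[b:d,a:c]
    im=cv2.resize(im,None,fx=s,fy=s,interpolation=cv2.INTER_CUBIC)
    cv2.imwrite("pics/"+name,im[...,::-1])
E
python3 - <<'E'
from h import *
s=telemetry.sense(); print(s)
for n in("top","side"):
    f=grab(n); save(f["image"],n+"0.png",None,1.5)
    print(n,f["camera_matrix"],f["extrinsics"].round(3)); np.savez(n+"0.npz",**f)
E
```

```text
{'t': 0.0, 'joint_pos': array([-7.89091840e+01,  1.24775572e+01,  9.25284378e+01, -6.94689557e-04,
        7.51327591e+01, -6.42964984e+00]), 'joint_vel': array([ 0.03382978,  0.02618881, -0.10065956,  0.01399302,  0.03709581,
       -0.03182657]), 'joint_efforts': array([-7.29080489e-05, -3.96853065e+01, -3.03850722e+01, -2.64807227e-05,
        9.64703271e-03,  6.97702482e-07]), 'ee_pos': array([ 188.00229489, -595.19577743,  229.95999747]), 'eef_rot': array([[ 9.53608600e-01,  3.01048850e-01, -4.77352040e-04],
       [ 3.01049117e-01, -9.53605680e-01,  2.37423043e-03],
       [ 2.59553723e-04, -2.40779296e-03, -9.99997068e-01]]), 'wrist_force': array([ 0.63888288, -0.46623949,  0.48304279]), 'moment': array([-0.01152779, -0.02545251,  0.02764652]), 'grasp_force': 0.0, 'gripper_width': 85.23326623444899}
top [[358.77995893   0.         253.27362902]
 [  0.         358.77995893 196.00137714]
 [  0.           0.           1.        ]] [[ 1.700000e-02  9.970000e-01 -8.000000e-02  4.690560e+02]
 [-1.000000e+00  1.500000e-02 -2.400000e-02  9.192100e+01]
 [-2.300000e-02  8.100000e-02  9.960000e-01  1.064629e+03]
 [ 0.000000e+00  0.000000e+00  0.000000e+00  1.000000e+00]]
side [[459.61130705   0.         246.69112538]
 [  0.         459.61130705 191.81359597]
 [  0.           0.           1.        ]] [[-1.000000e+00  1.200000e-02  1.900000e-02  5.953160e+02]
 [ 8.000000e-03 -5.860000e-01  8.100000e-01  1.111161e+03]
 [ 2.100000e-02  8.100000e-01  5.860000e-01  8.028870e+02]
 [ 0.000000e+00  0.000000e+00  0.000000e+00  1.000000e+00]]
```

View pics/top0.png

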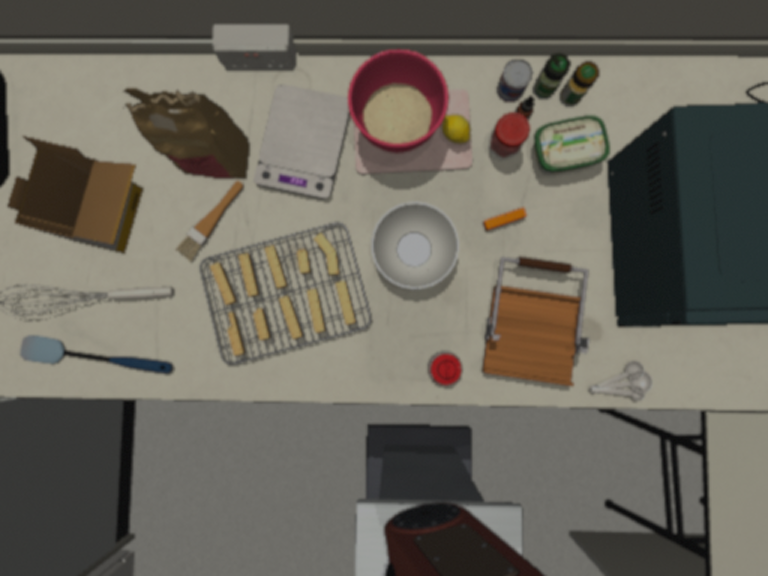

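View pics/side0.png

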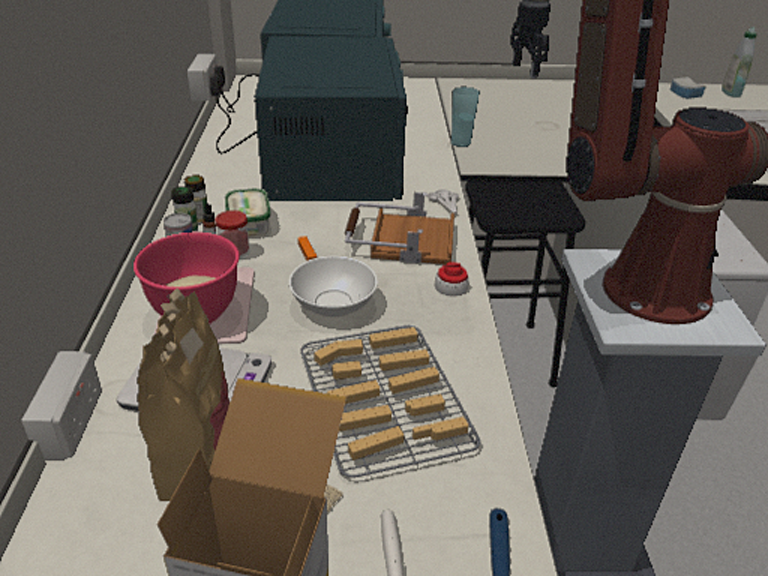

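The top view (1.5x) shows the ten biscuits on the rack:
- **Whole-looking:** (222,283), (248,274), (275,267), (290,318), (315,310), (345,303).
- **Odd:** half at (303,262), bent at (327,255), short at (261,323), chipped at (235,335).
- **Look-alike to leave alone:** the orange bar at (505,218).
- **Other things:** bowl (415,247), timer (446,370), tray (532,335), handle grip (544,265).

I'll check the choice in one close crop.

```bash
cat >> h.py <<'E'
def onplane(f,uv,h):
    K=f["camera_matrix"];E=f["extrinsics"]; uv=np.asarray(uv,float).reshape(-1,2)
    d=np.c_[(uv[:,0]-K[0,2])/K[0,0],-(uv[:,1]-K[1,2])/K[1,1],-np.ones(len(uv))]@E[:3,:3].T
    o=E[:3,3]; return (o+d*((h-o[2])/d[:,2])[:,None])[:,:2]
def biscuits(f,zmin=10,zmax=120,amin=40):
    im=f["image"]; P=cloud(f); hsv=cv2.cvtColor(im,cv2.COLOR_RGB2HSV)
    m=((hsv[...,0]>=12)&(hsv[...,0]<=24)&(hsv[...,1]>80)&(hsv[...,2]>100)&(P[...,2]>zmin)&(P[...,2]<zmax)).astype(np.uint8)
    n,l,st,c=cv2.connectedComponentsWithStats(m,connectivity=4); out=[]
    for i in range(1,n):
        if st[i,4]<amin: continue
        Q=P[l==i]; zt=np.percentile(Q[:,2],80); T=Q[Q[:,2]>zt-7]
        rc=cv2.minAreaRect((T[:,:2]).astype(np.float32))
        (cx,cy),(w,h),a=rc
        if w<h: a+=90; w,h=h,w
        a=(a+90)%180-90
        out.append((c[i].round(0),st[i,4],zt,(cx,cy),(w,h),a))
    return m,l,out
E
python3 - <<'E'
from h import *
for n in("top","side"):
    f=dict(np.load(n+"0.npz")); m,l,o=biscuits(f); print(n)
    for b in o: print(b[0],b[1],*np.round([b[2],*b[3],*b[4],b[5]],1))
    P=cloud(f); im=f["image"]
    if n=="top":
        save(im,"crop.png",(130,140,250,245),6)
        h=cv2.cvtColor(im,cv2.COLOR_RGB2HSV)
        print("bis hsv",h[189,148],h[178,183], "tray",h[230,350],"table",h[330//2,330])
        # tray floor & z values
        for uv in [(355,225),(363,176),(277,165),(297,246),(327,222),(388,228),(333,176),(388,181)]: print(uv,P[uv[1],uv[0]].round(1))
E
```

```text
top
[144. 141.] 219 14.1 725.8 444.2 127.4 29.5 -33.2
[337. 146.] 192 20.7 706.1 -125.1 83.2 20.3 -70.5
[219. 171.] 160 39.1 628.1 218.0 82.6 27.1 23.7
[183. 178.] 196 39.1 602.1 321.2 81.2 19.6 18.9
[202. 174.] 103 39.1 613.9 267.5 44.7 19.7 14.0
[165. 183.] 191 38.8 586.0 374.0 82.7 20.3 15.3
[148. 189.] 193 38.9 568.5 423.0 82.5 19.3 23.8
[230. 201.] 192 39.2 535.5 183.8 81.6 18.9 15.3
[359. 195.] 84 37.1 560.1 -186.8 146.3 5.0 82.6
[210. 207.] 193 39.0 518.9 240.5 82.8 19.4 12.9
[355. 226.] 2977 21.7 474.1 -175.4 167.4 159.1 82.4
[193. 211.] 203 38.9 504.8 289.1 82.3 20.5 20.9
[174. 216.] 136 39.0 490.9 345.7 59.5 19.6 16.7
[156. 224.] 163 39.4 471.5 397.8 82.5 19.6 17.2
bis hsv [ 20 115 160] [ 22 107 159] tray [ 14 163 125] table [ 25  32 150]
(355, 225) [ 473.9 -177.9   17.9]
(363, 176) [ 612.4 -192.8   50.5]
(277, 165) [647.9  48.8   7.8]
(297, 246) [412.6  -7.8  52.4]
(327, 222) [480.7 -88.2  68.5]
(388, 228) [ 467.  -262.    47.6]
(333, 176) [ 612.4 -110.    42.3]
(388, 181) [ 599.7 -264.4   46. ]
side
[280. 155.] 932 21.8 469.8 -173.9 176.6 157.3 82.4
[204. 165.] 89 20.6 696.7 -91.5 155.4 24.3 -78.4
[258. 166.] 71 21.5 533.5 -109.9 61.6 32.7 -6.3
[262. 223.] 178 38.9 533.8 187.2 81.5 23.8 14.7
[225. 231.] 189 38.6 626.7 221.3 83.6 28.9 24.6
[269. 237.] 199 38.9 516.1 245.1 83.1 23.5 13.0
[231. 244.] 116 38.9 612.4 270.8 44.5 20.6 12.5
[275. 251.] 215 38.8 503.7 291.7 83.5 23.7 22.7
[237. 259.] 197 38.7 600.1 324.1 81.8 20.8 18.5
[283. 268.] 167 38.9 489.6 349.7 60.3 20.2 15.1
[243. 276.] 238 38.9 582.5 375.1 78.6 23.7 15.4
[295. 284.] 221 39.0 470.0 400.5 82.7 21.8 12.8
[250. 293.] 282 39.1 566.1 426.2 84.0 22.6 24.0
```

View pics/crop.png

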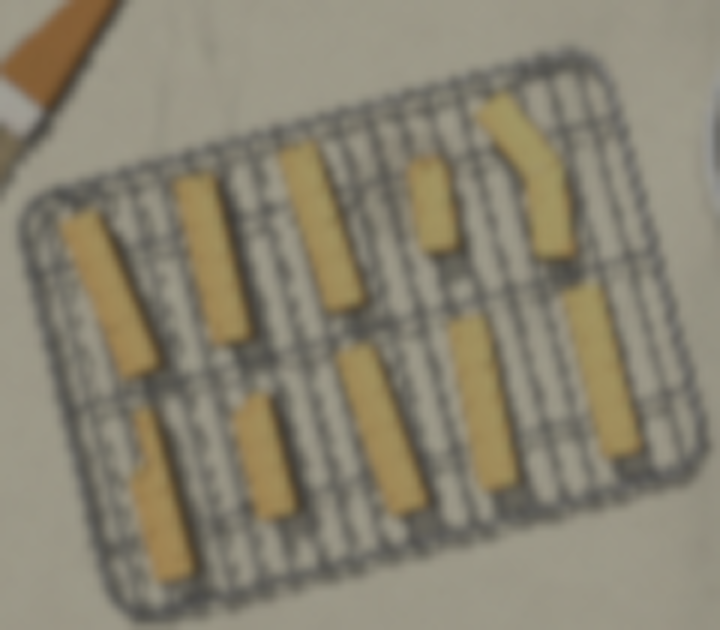

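The crop confirms it: bent at (525,180), half at (432,205), short at (265,455), chipped at (160,500) with its thin end up. The other six are whole and straight. Next I'll measure the tray, grip, bowl and timer, then move.

```bash
cat > tray.py <<'E'
from h import *
def bowl(f):
    P=cloud(f); im=f["image"].astype(int); sat=im.max(2)-im.min(2)
    m=(abs(P[...,0]-640)<140)&(abs(P[...,1]-50)<130)&(P[...,2]>53)&(P[...,2]<63)&(sat<25)
    Q=P[m][:,:2].astype(np.float32); (c,r)=cv2.minEnclosingCircle(Q); return c,r,len(Q)
if __name__=="__main__":
  for n in("top","side"):
    f=dict(np.load(n+"0.npz")); P=cloud(f); im=f["image"]; hsv=cv2.cvtColor(im,cv2.COLOR_RGB2HSV)
    print(n,"bowl",bowl(f))
    near=(abs(P[...,0]-490)<170)&(abs(P[...,1]+180)<120)
    wood=near&(hsv[...,0]>=8)&(hsv[...,0]<=20)&(hsv[...,1]>120)
    for lo,hi in((12,26),(31,41)):
        m=wood&(P[...,2]>lo)&(P[...,2]<hi)&(P[...,0]<575); Q=P[m]
        print(lo,len(Q),cv2.minAreaRect(Q[:,:2].astype(np.float32)),Q[:,2].mean())
        if lo==31:
            for s in(Q[Q[:,0]>475],Q[Q[:,0]<475]):
                if len(s)>10: print("  strip",s.mean(0).round(1),len(s),np.ptp(s,0).round(0))
    # grip: dark brown
    m=near&(P[...,0]>580)&(P[...,2]>30)&(P[...,2]<60)&(hsv[...,1]>90)
    Q=P[m]; 
    if len(Q)>10: print("grip",cv2.minAreaRect(Q[:,:2].astype(np.float32)),Q.mean(0),len(Q),np.percentile(Q[:,2],90))
    sat=hsv[...,1]
    m=near&(P[...,2]>60)&(P[...,2]<90); Q=P[m]
    for s in(Q[Q[:,1]>-175],Q[Q[:,1]<-175]):
        if len(s): print("bracket",s.mean(0).round(1),len(s),np.ptp(s,0).round(0))
E
python3 tray.py
```

```text
top bowl ((644.2407836914062, 52.40418243408203), 83.11988067626953, 396)
12 2915 ((478.3135986328125, -174.73074340820312), (167.0712432861328, 154.81951904296875), 82.68226623535156) 19.79502958992339
31 223 ((479.4652099609375, -173.12930297851562), (160.63400268554688, 165.3690185546875), 82.41630554199219) 35.31757592928801
  strip [ 557.  -188.7   35.3] 122 [ 22. 145.   9.]
  strip [ 399.8 -163.1   35.3] 101 [ 23. 159.   8.]
grip ((611.875244140625, -192.93516540527344), (91.5569839477539, 13.111101150512695), 82.94840240478516) [ 611.5678747  -192.54100531   48.91229566] 151 51.498823130555024
bracket [480.6 -92.2  76. ] 36 [27. 15. 22.]
bracket [ 459.2 -256.9   75.6] 47 [27. 17. 23.]
side bowl ((642.35107421875, 54.58726119995117), 85.44519805908203, 304)
12 1092 ((474.2974548339844, -169.03794860839844), (172.6048583984375, 162.93214416503906), 82.39945220947266) 19.635852982887094
31 103 ((475.4085388183594, -171.50628662109375), (168.51596069335938, 167.41061401367188), 82.2847671508789) 34.96395509552052
  strip [ 554.6 -184.    34.4] 45 [ 22. 162.   7.]
  strip [ 397.2 -151.5   35.4] 58 [ 25. 167.   7.]
grip ((607.3894653320312, -187.4503631591797), (88.51017761230469, 13.986486434936523), 82.39310455322266) [ 607.58688875 -185.33383686   47.46474845] 70 49.886801489923286
bracket [483.5 -88.5  70.3] 49 [31. 15. 20.]
bracket [ 459.1 -256.5   71.2] 42 [27. 23. 21.]
```

```bash
cat > plan.py <<'E'
import sys
from h import *
def yaw(s): R=s["eef_rot"]; return np.degrees(np.arctan2(R[1,0],R[0,0]))
def deltas(*targets):
    s=telemetry.sense(); p=np.r_[s["ee_pos"],yaw(s)]; print("t",round(s["t"],1),"now",p.round(1),"w",round(s["gripper_width"],1))
    for t in targets:
        t=np.array(t,float); d=t-p; d[3]=(d[3]+90)%180-90
        print(t.round(1),"-> d cm",(d[:3]/10).round(2),"spin",d[3].round(1)); p=t.copy()
    return
def look(view=None):
    B=[]
    for n in("top","side"):
        f=grab(n); m,l,o=biscuits(f)
        for b in o:
            if 10<b[4][1]<34 and 35<b[4][0]<95: print(n,b[0],*np.round([b[2],*b[3],*b[4],b[5]],1))
        if n==view: save(f["image"],f"v{int(telemetry.sense()['t']*10)}.png",None,1.5)
E
python3 - <<'E'
from plan import *
f=dict(np.load("top0.npz"))
g=dict(np.load("side0.npz"))
crop=lambda x,y:(130+x/6-.4,140+y/6-.4)
print(onplane(f,[crop(553,215),crop(540,172),crop(555,255)],38))
# bent leg from depth: top-surface points with x below the elbow
for q in(f,g):
    m,l,o=biscuits(q); P=cloud(q); Q=P[(m>0)&(P[...,2]>34)]
    Q=Q[(abs(Q[:,1]-219)<30)&(Q[:,0]>585)&(Q[:,0]<670)]
    L=Q[Q[:,0]<618]; print(L.mean(0),cv2.fitLine(L[:,:2].astype(np.float32),cv2.DIST_L2,0,.01,.01).ravel())
deltas((608,211,150,8))
E
```

```text
[[610.28170571 209.12642769]
 [631.11213972 215.91575795]
 [590.90250797 207.69808032]]
[604.36363789 209.85170749  37.54834185] [9.6110207e-01 2.7619344e-01 6.0436365e+02 2.0985170e+02]
[602.74937377 214.70132504  37.34704832] [9.7219539e-01 2.3417108e-01 6.0274939e+02 2.1470132e+02]
t 0.1 now [ 188.  -595.3  230.1   17.5] w 85.4
[608. 211. 150.   8.] -> d cm [42.   80.63 -8.01] spin -9.5
```

Request:
play_rows:
  increments: [2.1,4.03,0,-0.8,4.0,2.1,4.03,0,-0.8,4.0,2.1,4.03,0,-0.8,4.0,2.1,4.03,0,-0.8,4.0,2.1,4.03,0,-0.8,4.0,2.1,4.03,0,-0.8,4.0,2.1,4.03,0,-0.8,4.0,2.1,4.03,0,-0.8,4.0,2.1,4.03,0,-0.8,4.0,2.1,4.03,0,-0.8,4.0]
  newtons: 30

```text
t: 1.1
ee_pos: [398.4, -191.1, 231.0]
eef_rot: [[0.986, 0.165, -0.0], [0.165, -0.986, 0.0], [-0.0, -0.0, -1.0]]
wrist_force: [0.3, -0.6, -0.5]
gripper_width: 39.8
grasp_force: 0.0
```

Request:
play_rows:
  increments: [2.1,4.03,-0.8,0,4.0,2.1,4.03,-0.8,0,4.0,2.1,4.03,-0.8,0,4.0,2.1,4.03,-0.8,0,4.0,2.1,4.03,-0.8,0,4.0,2.1,4.03,-0.8,0,4.0,2.1,4.03,-0.8,0,4.0,2.1,4.03,-0.8,0,4.0,2.1,4.03,-0.8,0,4.0,1.9,4.03,-0.8,0,4.0]

```text
t: 2.1
ee_pos: [606.5, 211.7, 150.2]
eef_rot: [[0.986, 0.166, -0.001], [0.166, -0.986, -0.0], [-0.001, 0.0, -1.0]]
wrist_force: [0.4, -0.5, 0.4]
gripper_width: 39.9
grasp_force: 0.0
```

Request:
play_rows:
  increments: [0,0,-1,0,4.0,0,0,0,0,4.0]

```text
t: 2.3
ee_pos: [604.2, 210.4, 138.4]
eef_rot: [[0.986, 0.167, -0.005], [0.167, -0.986, -0.002], [-0.005, 0.001, -1.0]]
wrist_force: [0.1, -1.1, -0.6]
gripper_width: 40.3
grasp_force: 0.0
```

Request:
play_rows:
  increments: [0,0,-4,0,4.0,0,0,-4,0,4.0,0,0,-2.5,0,4.0,0,0,-0.8,0,4.0,0,0,0,0,4.0,0,0,0,0,4.0]

```text
t: 2.9
ee_pos: [607.5, 209.6, 30.2]
eef_rot: [[0.986, 0.165, 0.003], [0.165, -0.986, 0.001], [0.003, -0.0, -1.0]]
wrist_force: [-0.1, 0.3, 1.3]
gripper_width: 39.9
grasp_force: 0.0
```

```bash
python3 - <<'E'
from plan import *
deltas((606,211,24,10))
for n in("top","side"):
    f=grab(n); save(f["image"],n+"1.png",(160,120,300,225) if n=="top" else (170,180,310,285),5)
    s=telemetry.sense(); print(s["ee_pos"],s["t"])
a=cv2.imread("pics/top1.png");b=cv2.imread("pics/side1.png")
cv2.imwrite("pics/both1.png",cv2.resize(np.hstack([a,b]),(800,300)))
E
```

```text
t 2.9 now [607.5 209.6  30.2   9.5] w 39.9
[606. 211.  24.  10.] -> d cm [-0.15  0.14 -0.62] spin 0.5
[608.07844129 209.92275267  30.79455977] 2.95
[608.21625301 210.10179263  30.96574965] 3.0
```

View pics/both1.png

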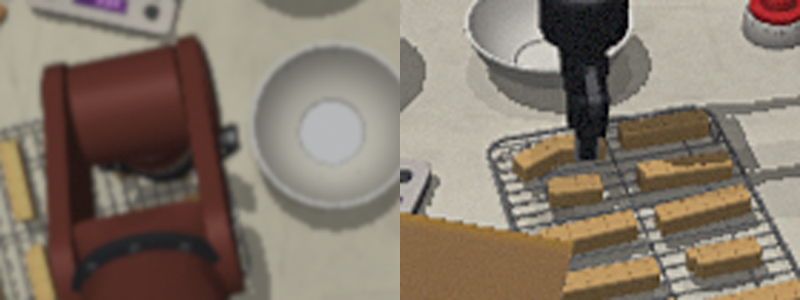

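Request:
play_rows:
  increments: [0,0,-0.5,0,4.0,0,0,0,0,1.0,0,0,0,0,1.0,0,0,0,0,1.0,0,0,0,0,1.0,0,0,0,0,1.0]
  newtons: 30

```text
t: 3.6
ee_pos: [606.5, 210.2, 23.8]
eef_rot: [[0.986, 0.165, 0.001], [0.165, -0.986, 0.0], [0.001, -0.0, -1.0]]
wrist_force: [0.2, 0.1, 2.7]
gripper_width: 19.0
grasp_force: 29.8
```

Request:
play_rows:
  increments: [0,0,2,0,1.0,0,0,4,0,1.0,0,0,4,0,1.0,0,0,0,0,1.0]

```text
t: 4.0
ee_pos: [611.2, 211.2, 130.6]
eef_rot: [[0.986, 0.166, 0.013], [0.166, -0.986, 0.003], [0.013, -0.001, -1.0]]
wrist_force: [0.8, 0.4, 0.3]
gripper_width: 19.4
grasp_force: 29.5
```

Request:
play_rows:
  increments: [0.5,-4,0,0,1.0,0.5,-4,0,0,1.0,0.6,-4.2,0,0,1.0,0.6,-4,0,0,1.0,0,0,0,0,1.0,0,0,-4,0,1.0,0,0,-3,0,1.0,0,0,-1.5,0,1.0,0,0,0,0,1.0,0,0,0,0,3.5]

```text
t: 5.0
ee_pos: [628.5, 48.4, 38.6]
eef_rot: [[0.986, 0.166, 0.0], [0.166, -0.986, 0.0], [0.0, 0.0, -1.0]]
wrist_force: [-0.2, -0.2, 0.9]
gripper_width: 32.4
grasp_force: 0.0
```

Request:
play_rows:
  increments: [0,0,0,0,3.5,0,0,0,0,3.5,0,0,3,0,3.5,0,0,4,0,3.5,0,0,4,0,3.5]

```text
t: 5.5
ee_pos: [628.2, 48.0, 150.3]
eef_rot: [[0.986, 0.165, 0.001], [0.165, -0.986, 0.0], [0.001, 0.0, -1.0]]
wrist_force: [1.5, -0.2, -0.2]
gripper_width: 34.9
grasp_force: 0.0
```

```bash
python3 - <<'E'
from plan import *
look()
E
```

```text
top [338. 145.] 21.3 707.5 -129.7 74.5 20.6 -70.8
top [183. 178.] 39.0 602.5 321.8 82.7 20.5 19.8
top [202. 174.] 38.8 614.3 267.6 45.3 19.4 12.0
top [165. 183.] 38.6 586.0 373.6 82.6 21.0 15.0
top [148. 189.] 39.1 567.4 422.7 83.3 20.6 23.9
top [230. 202.] 39.3 534.6 183.6 81.1 19.2 15.1
top [210. 207.] 38.8 518.9 240.7 83.0 19.6 12.3
top [193. 211.] 39.0 504.6 289.4 82.5 20.8 20.5
top [174. 216.] 38.9 491.0 345.4 59.4 20.2 14.8
top [156. 224.] 38.6 471.8 397.4 82.8 20.2 16.2
side [219. 196.] 34.8 649.2 62.4 75.8 25.1 27.6
side [262. 223.] 38.9 533.5 186.6 81.7 22.5 15.7
side [269. 237.] 38.8 516.8 243.1 82.9 25.1 13.2
side [231. 244.] 39.3 612.0 271.8 45.3 21.3 12.8
side [275. 251.] 38.8 503.5 292.0 82.6 21.4 23.2
side [237. 259.] 38.7 600.6 324.1 81.2 22.3 17.0
side [283. 268.] 39.0 489.3 348.8 61.3 21.5 13.6
side [243. 276.] 38.8 582.9 375.9 78.0 21.6 15.1
side [295. 284.] 39.2 470.2 400.3 82.4 22.2 17.4
side [250. 293.] 38.7 566.2 425.8 83.8 20.7 24.8
```

Request:
play_rows:
  increments: [-0.3,4.43,0,0.6,4.0,-0.3,4.43,0,0.6,4.0,-0.3,4.43,0,0.6,4.0,-0.3,4.43,0,0.6,4.0,-0.3,4.43,0,0.6,4.0,0,0,0,0,4.0,0,0,-4,0,4.0,0,0,-4,0,4.0,0,0,-3,0,4.0,0,0,-1.4,0,4.0]

```text
t: 6.6
ee_pos: [610.6, 268.0, 20.7]
eef_rot: [[0.976, 0.217, -0.006], [0.217, -0.976, -0.002], [-0.006, 0.001, -1.0]]
wrist_force: [-0.8, 0.4, -0.8]
gripper_width: 40.4
grasp_force: 0.0
```

Request:
play_rows:
  increments: [0,0,0,0,4.0,0,0,0,0,1.0,0,0,0,0,1.0,0,0,0,0,1.0,0,0,0,0,1.0,0,0,2,0,1.0,0,0,4,0,1.0,0,0,4,0,1.0]

```text
t: 7.4
ee_pos: [612.2, 269.2, 124.5]
eef_rot: [[0.976, 0.217, -0.002], [0.217, -0.976, -0.001], [-0.002, 0.0, -1.0]]
wrist_force: [0.3, 0.6, 1.3]
gripper_width: 19.0
grasp_force: 33.6
```

Request:
play_rows:
  increments: [0.5,-4.03,0,0,1.0,0.5,-4.03,0,0,1.0,0.5,-4.03,0,0,1.0,0.5,-4.03,0,0,1.0,0.5,-4.03,0,0,1.0,0.5,-4.03,0,0,1.0,0,0,0,0,1.0,0,0,-4,0,1.0,0,0,-3.8,0,1.0,0,0,0,0,1.0]

```text
t: 8.4
ee_pos: [637.2, 28.5, 40.1]
eef_rot: [[0.976, 0.217, -0.013], [0.217, -0.976, 0.001], [-0.013, -0.004, -1.0]]
wrist_force: [-2.4, 0.5, -0.4]
gripper_width: 19.1
grasp_force: 33.6
```

Request:
play_rows:
  increments: [0,0,0,0,3.3,0,0,0,0,3.3,0,0,0,0,3.3,0,0,4,0,3.3,0,0,4,0,3.3,0,0,2,0,3.3]

```text
t: 9.0
ee_pos: [646.7, 27.7, 153.1]
eef_rot: [[0.976, 0.217, 0.01], [0.217, -0.976, -0.001], [0.01, 0.003, -1.0]]
wrist_force: [0.3, -0.1, 0.5]
gripper_width: 33.3
grasp_force: 0.0
```

```bash
python3 - <<'E'
from plan import *
from tray import bowl
for n in("top","side"):
    f=grab(n); print(bowl(f)); m,l,o=biscuits(f)
    for b in o:
        if b[3][0]>420 and 30<b[4][0]<95 and b[5]<40: print(n,b[0],*np.round([b[2],*b[3],*b[4],b[5]],1))
E
```

```text
((644.2946166992188, 52.53230285644531), 83.1130142211914, 178)
top [344. 143.] 21.1 714.2 -148.6 35.2 19.9 -69.2
top [281. 168.] 32.1 637.1 36.8 49.3 37.4 0.7
top [183. 178.] 38.9 602.4 321.4 83.1 19.5 19.3
top [165. 183.] 38.9 585.9 373.7 81.6 21.2 14.8
top [148. 189.] 39.0 568.6 422.4 84.2 19.8 24.9
top [230. 201.] 39.3 535.1 183.7 82.0 19.0 15.2
top [210. 207.] 39.0 518.7 240.5 82.6 19.7 13.0
top [193. 211.] 39.0 504.8 289.3 82.6 20.1 21.2
top [174. 216.] 38.9 491.1 345.8 59.7 19.8 17.0
top [156. 224.] 38.7 472.1 397.4 82.9 19.4 15.4
((642.2611694335938, 51.68095016479492), 87.24591827392578, 306)
side [204. 165.] 20.8 704.1 -120.4 86.2 18.3 -70.6
side [258. 166.] 20.8 532.0 -111.4 47.7 29.7 0.1
side [221. 194.] 33.5 651.6 52.4 89.8 47.4 29.9
side [262. 223.] 38.9 533.4 187.9 81.4 21.0 14.6
side [269. 237.] 39.1 516.8 243.4 84.0 20.3 13.5
side [275. 251.] 38.8 503.1 292.6 82.8 21.6 20.4
side [237. 259.] 38.8 599.8 324.1 81.0 22.5 18.7
side [283. 268.] 39.0 489.0 349.0 59.9 20.5 18.7
side [243. 276.] 39.0 582.6 376.7 78.5 22.3 15.5
side [295. 284.] 39.1 470.1 401.5 81.1 20.4 16.6
side [250. 293.] 38.8 566.5 425.8 83.0 20.8 24.6
```

Request:
play_rows:
  increments: [-1.95,3.98,0,0.5,4.0,-1.95,3.98,0,0.5,4.0,-1.95,3.98,0,0.5,4.0,-1.95,3.98,0,0.5,4.0,-1.95,3.98,0,0.5,4.0,-1.95,3.98,0,0.5,4.0,-1.95,3.98,0,0.5,4.0,-1.95,3.98,0,0.5,4.0,0,0,0,0,4.0,0,0,-4,0,4.0]

```text
t: 10.1
ee_pos: [491.5, 350.2, 112.4]
eef_rot: [[0.958, 0.288, 0.013], [0.288, -0.958, 0.007], [0.014, -0.003, -1.0]]
wrist_force: [1.6, 0.6, 0.9]
gripper_width: 39.9
grasp_force: 0.0
```

Request:
play_rows:
  increments: [0,0,-4,0,4.0,0,0,-3,0,4.0,0,0,-1.2,0,4.0,0,0,0,0,4.0,0,0,0,0,1.0,0,0,0,0,1.0,0,0,0,0,1.0,0,0,0,0,1.0]

```text
t: 10.9
ee_pos: [488.8, 346.9, 26.4]
eef_rot: [[0.959, 0.284, 0.003], [0.284, -0.959, 0.002], [0.004, -0.001, -1.0]]
wrist_force: [0.2, -0.8, 4.5]
gripper_width: 19.2
grasp_force: 33.5
```

Request:
play_rows:
  increments: [0,0,2,0,1.0,0,0,4,0,1.0,0,0,4,0,1.0,2.19,-3.83,0,0,1.0,2.19,-3.83,0,0,1.0,2.19,-3.83,0,0,1.0,2.19,-3.83,0,0,1.0,2.19,-3.83,0,0,1.0,2.19,-3.83,0,0,1.0,2.19,-3.83,0,0,1.0]

```text
t: 11.9
ee_pos: [641.3, 76.4, 124.9]
eef_rot: [[0.959, 0.284, 0.001], [0.284, -0.959, 0.0], [0.001, 0.0, -1.0]]
wrist_force: [-0.1, 0.0, 0.4]
gripper_width: 19.0
grasp_force: 32.9
```

Request:
play_rows:
  increments: [0,0,0,0,1.0,0,0,-4,0,1.0,0,0,-3.4,0,1.0,0,0,0,0,1.0,0,0,0,0,3.3,0,0,0,0,3.3,0,0,0,0,3.3,0,0,4,0,3.3,0,0,4,0,3.3,0,0,2,0,3.3]

```text
t: 12.9
ee_pos: [643.7, 78.3, 156.8]
eef_rot: [[0.959, 0.285, 0.009], [0.285, -0.959, 0.0], [0.009, 0.003, -1.0]]
wrist_force: [0.9, -0.3, 0.8]
gripper_width: 32.9
grasp_force: 0.0
```

```bash
python3 - <<'E'
from plan import *
from tray import bowl
for n in("top","side"):
    f=grab(n); print(bowl(f)); m,l,o=biscuits(f)
    if n=="top": save(f["image"],"t3.png",(120,120,320,255),4)
    for b in o:
        if b[3][0]>420 and 30<b[4][0]<95 and b[5]<40: print(n,b[0],*np.round([b[2],*b[3],*b[4],b[5]],1))
E
```

```text
((621.9588623046875, 122.88507843017578), 24.006725311279297, 31)
top [336. 146.] 21.2 705.9 -125.3 84.3 20.4 -70.4
top [280. 168.] 31.8 637.0 39.3 46.9 41.4 16.4
top [264. 169.] 38.1 631.6 85.9 44.1 18.3 17.2
top [183. 178.] 38.9 602.6 321.4 83.2 20.4 19.5
top [165. 183.] 38.9 585.7 373.6 83.6 20.7 15.0
top [148. 189.] 38.9 568.1 422.5 82.8 20.2 24.6
top [230. 201.] 39.1 534.8 183.5 82.8 19.4 15.5
top [210. 207.] 38.9 518.7 240.5 82.4 19.4 13.1
top [193. 211.] 38.6 504.5 289.4 82.2 20.9 20.5
top [156. 224.] 38.6 471.8 397.2 82.6 20.0 16.8
((640.5446166992188, 54.95347213745117), 86.45748901367188, 299)
side [257. 166.] 19.8 534.3 -110.2 51.7 32.6 -10.6
side [222. 196.] 36.4 648.6 65.6 79.5 71.0 -81.3
side [262. 223.] 38.6 532.6 185.8 82.4 23.1 17.4
side [269. 237.] 38.7 517.2 243.6 81.6 21.6 12.7
side [275. 251.] 39.0 503.2 292.5 83.6 21.5 21.7
side [237. 259.] 39.1 600.3 324.0 81.3 22.2 16.4
side [243. 276.] 39.0 582.6 376.2 78.4 20.6 16.2
side [295. 284.] 39.1 470.0 400.1 83.0 20.6 13.0
side [250. 293.] 39.0 566.6 426.5 83.4 20.1 24.2
```

View pics/t3.png

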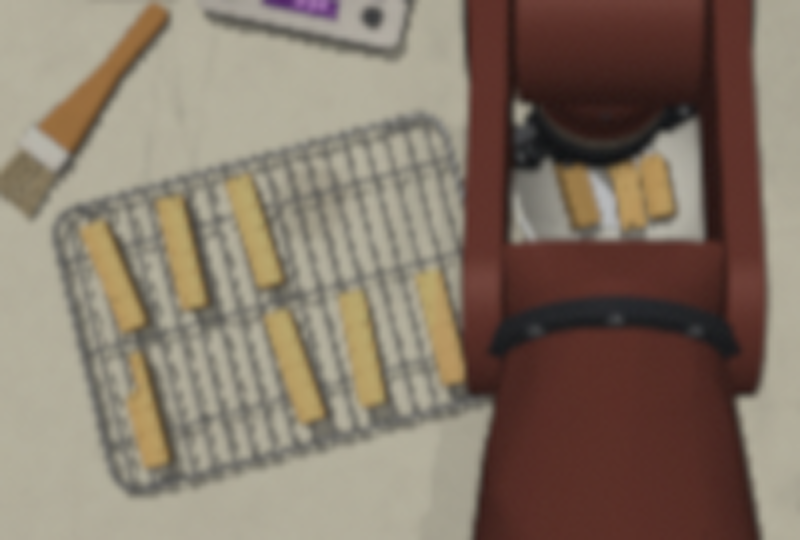

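Request:
play_rows:
  increments: [-2.26,3.975,0,-0.2,4.0,-2.26,3.975,0,-0.2,4.0,-2.26,3.975,0,-0.2,4.0,-2.26,3.975,0,-0.2,4.0,-2.26,3.975,0,-0.2,4.0,-2.26,3.975,0,-0.2,4.0,-2.26,3.975,0,-0.2,4.0,-2.26,3.975,0,-0.1,4.0,0,0,0,0,4.0,0,0,-4,0,4.0]

```text
t: 14.0
ee_pos: [463.4, 400.5, 116.3]
eef_rot: [[0.965, 0.263, 0.012], [0.263, -0.965, 0.008], [0.014, -0.004, -1.0]]
wrist_force: [0.9, 0.5, 0.4]
gripper_width: 40.1
grasp_force: 0.0
```

Request:
play_rows:
  increments: [0,0,-4,0,4.0,0,0,-3,0,4.0,0,0,-1.6,0,4.0,0,0,0,0,4.0,0,0,0,0,1.0,0,0,0,0,1.0,0,0,0,0,1.0,0,0,0,0,1.0]

```text
t: 14.8
ee_pos: [460.9, 396.8, 26.1]
eef_rot: [[0.966, 0.259, 0.003], [0.259, -0.966, 0.002], [0.003, -0.001, -1.0]]
wrist_force: [0.8, -0.6, 3.9]
gripper_width: 18.7
grasp_force: 34.8
```

Request:
play_rows:
  increments: [0,0,2,0,1.0,0,0,4,0,1.0,0,0,4,0,1.0,2.07,-3.94,0,8,1.0,2.07,-3.94,0,8,1.0,2.07,-3.94,0,8,1.0,2.07,-3.94,0,8,1.0,2.07,-3.94,0,8,1.0,2.07,-3.94,0,8,1.0,2.07,-3.94,0,8,1.0]

```text
t: 15.8
ee_pos: [605.5, 118.6, 125.2]
eef_rot: [[0.32, 0.948, 0.001], [0.948, -0.32, 0.0], [0.001, 0.001, -1.0]]
wrist_force: [0.7, 0.7, -0.3]
gripper_width: 19.2
grasp_force: 34.3
```

Request:
play_rows:
  increments: [2.07,-3.94,0,8,1.0,2.07,-3.94,0,8,1.0,0,0,0,8,1.0,0,0,0,8,1.0,0,0,-4,0,1.0,0,0,-3.5,0,1.0,0,0,0,0,1.0,0,0,0,0,3.3,0,0,0,0,3.3,0,0,0,0,3.3]

```text
t: 16.8
ee_pos: [647.6, 41.5, 51.9]
eef_rot: [[-0.226, 0.974, 0.004], [0.974, 0.226, -0.0], [-0.001, 0.004, -1.0]]
wrist_force: [-0.2, -0.1, -0.1]
gripper_width: 32.7
grasp_force: 0.0
```

Request:
play_rows:
  increments: [0,0,4,0,3.3,0,0,4,0,3.3,-4,0,2,-8,3.3,-4,0,0,-8,3.3,-4,0,0,-8,3.3,-4,0,0,-8,3.3,0,0,0,0,3.3]

```text
t: 17.5
ee_pos: [479.4, 42.0, 148.0]
eef_rot: [[0.326, 0.945, -0.006], [0.945, -0.326, 0.0], [-0.002, -0.006, -1.0]]
wrist_force: [-0.5, 1.1, -0.6]
gripper_width: 32.8
grasp_force: 0.0
```

```bash
python3 - <<'E'
from plan import *
from tray import bowl
deltas((535,185.5,150,15.5))
for n in("top","side"):
    f=grab(n); print(bowl(f)); m,l,o=biscuits(f)
    if n=="side": save(f["image"],"s4.png",(150,120,350,270),4)
    for b in o:
        if b[3][0]>420 and 30<b[4][0]<95 and b[5]<40: print(n,b[0],*np.round([b[2],*b[3],*b[4],b[5]],1))
E
```

```text
t 17.5 now [479.4  42.  148.   71. ] w 32.8
[535.  185.5 150.   15.5] -> d cm [ 5.56 14.35  0.2 ] spin -55.5
((644.3662109375, 52.853515625), 83.39537048339844, 389)
top [336. 146.] 21.0 706.0 -125.0 83.6 20.2 -70.4
top [272. 162.] 53.8 644.4 50.2 81.6 18.7 -77.9
top [183. 178.] 38.8 602.0 321.5 82.7 20.4 19.7
top [281. 172.] 31.3 624.8 37.0 40.1 22.3 -78.3
top [165. 183.] 38.8 586.0 373.6 83.4 20.1 15.4
top [148. 189.] 38.7 568.1 422.2 81.5 19.4 25.0
top [230. 202.] 39.2 535.0 183.7 82.2 19.1 15.2
top [210. 207.] 39.3 518.7 240.4 82.4 19.2 13.0
top [193. 211.] 38.9 504.7 289.1 82.1 20.6 21.2
((644.167724609375, 55.45468521118164), 85.34764099121094, 286)
side [259. 166.] 20.9 528.9 -116.4 60.6 30.2 15.2
side [221. 194.] 52.0 643.5 51.2 85.4 18.0 -78.6
side [262. 223.] 38.9 533.9 186.1 81.9 24.2 17.2
side [269. 237.] 38.9 516.3 243.4 84.1 23.1 11.8
side [275. 251.] 38.9 503.4 292.5 83.3 21.7 22.0
side [237. 259.] 38.8 600.0 322.7 82.1 23.5 19.8
side [243. 276.] 38.4 582.7 376.3 79.0 22.9 15.5
side [250. 293.] 38.9 566.5 426.1 84.0 20.9 24.2
```

View pics/s4.png

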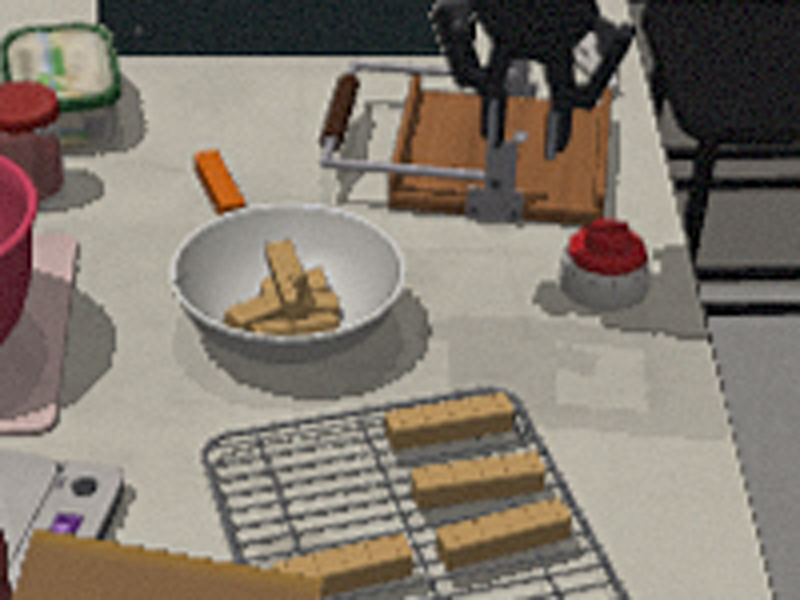

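All four odd pieces are in the bowl, with the chipped one lying across the others at (285,270). Next is the tower.

Request:
play_rows:
  increments: [0.69,2.05,0,-7.96,4.0,0.69,2.05,0,-7.96,4.0,0.69,2.05,0,-7.96,4.0,0.69,2.05,0,-7.96,4.0,0.69,2.05,0,-7.96,4.0,0.69,2.05,0,-7.96,4.0,0.69,2.05,0,-7.96,4.0,0,0,-3,0,4.0,0,0,0,0,4.0,0,0,0,0,4.0]

```text
t: 18.6
ee_pos: [534.9, 184.9, 119.3]
eef_rot: [[0.964, 0.265, -0.001], [0.265, -0.964, -0.0], [-0.001, 0.0, -1.0]]
wrist_force: [0.2, -0.3, -0.1]
gripper_width: 40.0
grasp_force: 0.0
```

Request:
play_rows:
  increments: [0,0,-4,0,4.0,0,0,-4,0,4.0,0,0,-1.5,0,4.0,0,0,0,0,4.0,0,0,0,0,1.0,0,0,0,0,1.0,0,0,0,0,1.0,0,0,0,0,1.0]

```text
t: 19.4
ee_pos: [536.5, 185.3, 26.7]
eef_rot: [[0.965, 0.264, 0.005], [0.264, -0.965, 0.001], [0.005, 0.0, -1.0]]
wrist_force: [-0.6, -0.2, 4.4]
gripper_width: 19.2
grasp_force: 33.4
```

Request:
play_rows:
  increments: [0,0,2,0,1.0,0,0,4,0,1.0,0,0,4,0,1.0,-0.675,-4.14,0,-2.85,1.0,-0.675,-4.14,0,-2.85,1.0,-0.675,-4.14,0,-2.85,1.0,-0.675,-4.14,0,-2.85,1.0,-0.675,-4.14,0,-2.85,1.0,-0.675,-4.14,0,-2.85,1.0,-0.675,-4.14,0,-2.85,1.0]

```text
t: 20.4
ee_pos: [486.6, -106.4, 124.8]
eef_rot: [[0.997, -0.083, 0.001], [-0.083, -0.997, -0.0], [0.001, 0.0, -1.0]]
wrist_force: [0.4, 0.2, -0.6]
gripper_width: 19.2
grasp_force: 32.7
```

Request:
play_rows:
  increments: [-0.675,-4.14,0,-2.85,1.0,0,0,0,0,1.0,0,0,0,0,1.0,0,0,0,0,1.0]

```text
t: 20.8
ee_pos: [480.2, -145.4, 124.3]
eef_rot: [[0.992, -0.13, -0.0], [-0.13, -0.992, 0.001], [-0.0, -0.001, -1.0]]
wrist_force: [-0.4, 0.2, -0.3]
gripper_width: 18.9
grasp_force: 32.7
```

Request:
play_rows:
  increments: [0,0,-4,0,1.0,0,0,-3,0,1.0,0,0,-2,0,1.0,0,0,-0.7,0,1.0,0,0,0,0,1.0,0,0,0,0,1.0]

```text
t: 21.4
ee_pos: [480.7, -145.3, 28.7]
eef_rot: [[0.992, -0.127, -0.001], [-0.127, -0.992, -0.001], [-0.001, 0.001, -1.0]]
wrist_force: [-3.2, -1.1, 8.4]
gripper_width: 18.7
grasp_force: 39.2
```

Request:
play_rows:
  increments: [0,0,0,0,3.3,0,0,0,0,3.3,0,0,0,0,3.3,0,0,2,0,3.3,0,0,4,0,3.3,0,0,4,0,3.3,0.675,4.14,0,2.85,4.0,0.675,4.14,0,2.85,4.0,0.675,4.14,0,2.85,4.0,0.675,4.14,0,2.85,4.0]

```text
t: 22.4
ee_pos: [507.2, 22.5, 127.8]
eef_rot: [[0.997, 0.072, 0.001], [0.072, -0.997, 0.0], [0.001, -0.0, -1.0]]
wrist_force: [1.4, -0.7, 0.2]
gripper_width: 39.8
grasp_force: 0.0
```

```bash
cat >> plan.py <<'E'
C=np.array([477.,-173.]); TA=np.radians(-7.5); EX=np.array([np.cos(TA),np.sin(TA)]); EY=np.array([-EX[1],EX[0]])
def onTray(amin=40):
    for n in("top","side"):
        f=grab(n); P=cloud(f); im=f["image"]; hsv=cv2.cvtColor(im,cv2.COLOR_RGB2HSV)
        L=np.stack([(P[...,:2]-C)@EX,(P[...,:2]-C)@EY],-1)
        for z0 in(40,60,80):
            m=((np.abs(L).max(-1)<68)&(abs(P[...,2]-z0)<6)&(hsv[...,0]>14)&(hsv[...,1]<160)).astype(np.uint8)
            k,l,st,c=cv2.connectedComponentsWithStats(m)
            for i in range(1,k):
                if st[i,4]<amin: continue
                (x,y),(w,h),a=cv2.minAreaRect(L[l==i].astype(np.float32))
                if w<h:a+=90;w,h=h,w
                print(n,"tray",z0,P[l==i][:,2].mean().round(1),"c",np.round([x,y],1),"wh",round(w),round(h),"a",round((a+45)%180-45,1))
E
python3 - <<'E'
from plan import *
deltas((518,242,124,13)); onTray()
E
```

```text
t 22.4 now [507.2  22.5 127.8   4.2] w 39.8
[518. 242. 124.  13.] -> d cm [ 1.08 21.95 -0.38] spin 8.8
top tray 40 39.4 c [-0.7 26.3] wh 83 20 a 0.6
side tray 40 39.1 c [-28.7  28.8] wh 29 27 a 2.7
```

Request:
play_rows:
  increments: [0.2,4.45,0,1.78,4.0,0.2,4.45,0,1.78,4.0,0.2,4.45,0,1.78,4.0,0.2,4.45,0,1.78,4.0,0.2,4.45,0,1.78,4.0,0,0,0,0,4.0,0,0,0,0,4.0,0,0,-4,0,4.0,0,0,-4,0,4.0,0,0,-2.3,0,4.0]

```text
t: 23.5
ee_pos: [514.8, 239.6, 21.3]
eef_rot: [[0.975, 0.22, -0.005], [0.22, -0.975, -0.002], [-0.005, 0.001, -1.0]]
wrist_force: [0.0, 0.2, 0.2]
gripper_width: 39.9
grasp_force: 0.0
```

Request:
play_rows:
  increments: [0,0,0,0,4.0,0,0,0,0,1.0,0,0,0,0,1.0,0,0,0,0,1.0,0,0,0,0,1.0,0,0,2,0,1.0,0,0,4,0,1.0,0,0,4,0,1.0]

```text
t: 24.3
ee_pos: [516.5, 241.6, 125.1]
eef_rot: [[0.975, 0.222, -0.002], [0.222, -0.975, -0.001], [-0.002, 0.0, -1.0]]
wrist_force: [0.1, 0.5, -0.5]
gripper_width: 19.4
grasp_force: 34.2
```

Request:
play_rows:
  increments: [-0.44,-4.42,0,-2.03,1.0,-0.44,-4.42,0,-2.03,1.0,-0.44,-4.42,0,-2.03,1.0,-0.44,-4.42,0,-2.03,1.0,-0.44,-4.42,0,-2.03,1.0,-0.44,-4.42,0,-2.03,1.0,-0.44,-4.42,0,-2.03,1.0,-0.44,-4.42,0,-2.03,1.0,-0.44,-4.42,0,-2.03,1.0,-0.44,-4.42,0,-2.03,1.0]

```text
t: 25.3
ee_pos: [473.2, -202.1, 125.3]
eef_rot: [[0.991, -0.132, 0.002], [-0.132, -0.991, -0.001], [0.002, 0.001, -1.0]]
wrist_force: [0.2, 0.1, 0.4]
gripper_width: 19.2
grasp_force: 34.2
```

Request:
play_rows:
  increments: [0,0,0,0,1.0,0,0,0,0,1.0,0,0,0,0,1.0]

```text
t: 25.6
ee_pos: [473.2, -199.3, 124.4]
eef_rot: [[0.992, -0.13, 0.0], [-0.13, -0.992, 0.001], [-0.0, -0.001, -1.0]]
wrist_force: [-0.3, 1.2, -1.6]
gripper_width: 19.1
grasp_force: 34.2
```

Request:
play_rows:
  increments: [0,0,-4,0,1.0,0,0,-3,0,1.0,0,0,-2,0,1.0,0,0,-0.65,0,1.0,0,0,0,0,1.0,0,0,0,0,1.0,0,0,0,0,3.3,0,0,0,0,3.3,0,0,0,0,3.3,0,0,2,0,3.3]

```text
t: 26.6
ee_pos: [471.1, -198.3, 45.8]
eef_rot: [[0.992, -0.13, -0.005], [-0.13, -0.992, 0.003], [-0.005, -0.002, -1.0]]
wrist_force: [0.1, -0.0, 0.4]
gripper_width: 33.0
grasp_force: 0.0
```

Request:
play_rows:
  increments: [0,0,4,0,3.3,0,0,4,0,3.3,0.28,4.46,0,2.61,4.0,0.28,4.46,0,2.61,4.0,0.28,4.46,0,2.61,4.0,0.28,4.46,0,2.61,4.0,0.28,4.46,0,2.61,4.0,0.28,4.46,0,2.61,4.0,0.28,4.46,0,2.61,4.0,0.28,4.46,0,2.61,4.0]

```text
t: 27.6
ee_pos: [495.7, 158.6, 128.3]
eef_rot: [[0.972, 0.234, 0.001], [0.234, -0.972, -0.0], [0.001, 0.0, -1.0]]
wrist_force: [-0.3, -0.8, 0.2]
gripper_width: 40.3
grasp_force: 0.0
```

Request:
play_rows:
  increments: [0.28,4.46,0,2.61,4.0,0.28,4.46,0,2.61,4.0,0.28,4.46,0,2.61,4.0,0,0,0,0,4.0,0,0,0,0,4.0]

```text
t: 28.1
ee_pos: [503.8, 291.3, 127.9]
eef_rot: [[0.931, 0.364, 0.0], [0.364, -0.931, -0.001], [0.0, 0.001, -1.0]]
wrist_force: [0.6, -0.9, 0.2]
gripper_width: 40.2
grasp_force: 0.0
```

```bash
python3 - <<'E'
from plan import *
deltas((504,291,124,21)); onTray(); look()
E
```

```text
t 28.1 now [503.8 291.3 127.9  21.4] w 40.2
[504. 291. 124.  21.] -> d cm [ 0.02 -0.03 -0.39] spin -0.4
top tray 40 39.5 c [-0.7 26. ] wh 83 21 a 0.2
top tray 40 39.5 c [  1.8 -27.1] wh 83 21 a 0.3
top [336. 146.] 21.3 705.9 -125.4 83.1 20.8 -70.5
top [267. 164.] 52.7 645.1 68.5 83.0 20.4 -77.8
top [183. 177.] 39.0 602.1 321.3 82.2 20.1 19.4
top [196. 218.] 39.3 484.9 280.4 38.7 17.9 20.3
side [204. 165.] 20.9 704.8 -123.4 87.1 18.0 -71.1
side [257. 167.] 20.7 539.9 -112.1 50.6 32.7 -0.6
side [221. 198.] 52.3 643.1 71.2 86.5 19.7 -77.8
side [275. 251.] 38.9 502.4 292.2 83.1 21.9 19.6
side [237. 259.] 39.0 600.2 325.3 80.7 20.8 20.6
side [243. 276.] 38.9 582.8 376.2 78.3 22.3 16.7
side [250. 293.] 38.9 565.9 426.0 83.3 21.9 23.6
```

Request:
play_rows:
  increments: [0,0,-4,0,4.0,0,0,-4,0,4.0,0,0,-2.35,0,4.0,0,0,0,0,4.0,0,0,0,0,1.0,0,0,0,0,1.0,0,0,0,0,1.0,0,0,0,0,1.0,0,0,2,0,1.0,0,0,4,0,1.0]

```text
t: 29.3
ee_pos: [501.0, 289.1, 81.9]
eef_rot: [[0.932, 0.362, -0.007], [0.362, -0.932, -0.003], [-0.008, 0.0, -1.0]]
wrist_force: [0.1, 0.5, 0.2]
gripper_width: 19.4
grasp_force: 34.2
```

Request:
play_rows:
  increments: [0,0,4,0,1.0,0,-4.245,0,5.57,1.0,0,-4.245,0,5.57,1.0,0,-4.245,0,5.57,1.0,0,-4.245,0,5.57,1.0,0,-4.245,0,5.57,1.0,0,-4.245,0,5.57,1.0,0,-4.245,0,5.57,1.0,0,-4.245,0,5.57,1.0,0,-4.245,0,5.57,1.0]

```text
t: 30.3
ee_pos: [504.3, -93.4, 125.3]
eef_rot: [[0.316, 0.949, 0.002], [0.949, -0.316, -0.001], [0.0, 0.002, -1.0]]
wrist_force: [1.4, -0.1, -0.8]
gripper_width: 18.9
grasp_force: 34.2
```

Request:
play_rows:
  increments: [0,-4.245,0,5.57,1.0,0,-4.245,0,5.57,1.0,0,0,0,0,1.0,0,0,0,0,1.0,0,0,0,0,1.0]

```text
t: 30.8
ee_pos: [504.0, -175.7, 124.4]
eef_rot: [[0.131, 0.991, -0.0], [0.991, -0.131, 0.001], [0.001, -0.0, -1.0]]
wrist_force: [-0.0, -0.5, -1.0]
gripper_width: 18.9
grasp_force: 34.2
```

Request:
play_rows:
  increments: [0,0,-4,0,1.0,0,0,-2.5,0,1.0,0,0,-1.15,0,1.0,0,0,0,0,1.0,0,0,0,0,1.0,0,0,0,0,3.3,0,0,0,0,3.3,0,0,0,0,3.3,0,0,2,0,3.3,0,0,4,0,3.3]

```text
t: 31.8
ee_pos: [500.8, -175.0, 104.8]
eef_rot: [[0.131, 0.991, -0.008], [0.991, -0.131, 0.004], [0.003, -0.008, -1.0]]
wrist_force: [-1.1, 1.2, -1.0]
gripper_width: 33.1
grasp_force: 0.0
```

Request:
play_rows:
  increments: [0,0,2,0,3.3,0.808,4.16,0,-5.28,4.0,0.808,4.16,0,-5.28,4.0,0.808,4.16,0,-5.28,4.0,0.808,4.16,0,-5.28,4.0,0.808,4.16,0,-5.28,4.0,0.808,4.16,0,-5.28,4.0,0.808,4.16,0,-5.28,4.0,0.808,4.16,0,-5.28,4.0,0.808,4.16,0,-5.28,4.0]

```text
t: 32.8
ee_pos: [576.9, 199.6, 127.9]
eef_rot: [[0.822, 0.57, 0.0], [0.57, -0.822, -0.0], [0.0, 0.0, -1.0]]
wrist_force: [0.2, -0.1, 0.8]
gripper_width: 40.1
grasp_force: 0.0
```

Request:
play_rows:
  increments: [0.808,4.16,0,-5.28,4.0,0.808,4.16,0,-5.28,4.0,0.808,4.16,0,-5.28,4.0,0,0,0,0,4.0,0,0,0,0,4.0]

```text
t: 33.3
ee_pos: [600.7, 323.4, 127.4]
eef_rot: [[0.944, 0.33, -0.0], [0.33, -0.944, -0.001], [-0.001, 0.0, -1.0]]
wrist_force: [0.3, 0.0, 0.2]
gripper_width: 39.9
grasp_force: 0.0
```

```bash
python3 - <<'E'
from plan import *
deltas((601,323,124,19)); onTray(); look()
E
```

```text
t 33.3 now [600.7 323.4 127.4  19.3] w 39.9
[601. 323. 124.  19.] -> d cm [ 0.03 -0.04 -0.34] spin -0.3
top tray 40 39.4 c [-11.6  26.3] wh 62 21 a 1.0
top tray 40 39.4 c [-10.2 -27. ] wh 60 21 a -1.6
top tray 60 59.5 c [29.2  0.1] wh 83 20 a 90.0
side tray 40 38.9 c [-12.4 -24.3] wh 57 25 a 0.7
side tray 40 38.5 c [-28.8  29.3] wh 29 23 a 3.8
side tray 60 59.2 c [26.4  2.2] wh 91 20 a 90.1
top [336. 146.] 21.3 706.3 -125.4 83.8 20.8 -70.1
top [267. 164.] 52.7 644.9 68.6 82.7 21.1 -78.2
top [185. 183.] 38.7 589.4 315.8 54.9 19.1 18.0
top [148. 188.] 38.7 570.7 423.4 45.4 18.9 25.1
side [205. 165.] 20.4 703.6 -121.8 84.0 18.6 -70.5
side [261. 166.] 21.2 520.9 -109.8 47.1 28.5 -13.4
side [217. 199.] 52.9 645.9 73.9 82.4 13.7 -78.2
side [237. 259.] 38.9 599.7 324.5 80.1 22.5 20.0
side [243. 276.] 38.8 582.1 376.7 78.4 23.3 13.5
side [250. 293.] 38.9 566.0 425.9 84.1 20.7 24.4
```

Request:
play_rows:
  increments: [0,0,-4,0,4.0,0,0,-4,0,4.0,0,0,-2.35,0,4.0,0,0,0,0,4.0,0,0,0,0,1.0,0,0,0,0,1.0,0,0,0,0,1.0,0,0,0,0,1.0,0,0,2,0,1.0,0,0,4,0,1.0]

```text
t: 34.5
ee_pos: [597.7, 321.3, 81.0]
eef_rot: [[0.945, 0.328, -0.008], [0.328, -0.945, -0.003], [-0.008, 0.0, -1.0]]
wrist_force: [-0.2, 0.4, -1.1]
gripper_width: 18.9
grasp_force: 34.3
```

Request:
play_rows:
  increments: [0,0,4,0,1.0,-1.258,-4.1,0,5.28,1.0,-1.258,-4.1,0,5.28,1.0,-1.258,-4.1,0,5.28,1.0,-1.258,-4.1,0,5.28,1.0,-1.258,-4.1,0,5.28,1.0,-1.258,-4.1,0,5.28,1.0,-1.258,-4.1,0,5.28,1.0,-1.258,-4.1,0,5.28,1.0,-1.258,-4.1,0,5.28,1.0]

```text
t: 35.5
ee_pos: [487.7, -47.9, 125.4]
eef_rot: [[0.393, 0.92, 0.002], [0.92, -0.393, -0.001], [0.0, 0.002, -1.0]]
wrist_force: [0.0, -0.6, -0.1]
gripper_width: 19.4
grasp_force: 34.3
```

Request:
play_rows:
  increments: [-1.258,-4.1,0,5.28,1.0,-1.258,-4.1,0,5.28,1.0,-1.258,-4.1,0,5.28,1.0,0,0,0,0,1.0,0,0,0,0,1.0,0,0,0,0,1.0]

```text
t: 36.1
ee_pos: [450.4, -168.6, 124.7]
eef_rot: [[0.131, 0.991, 0.001], [0.991, -0.131, 0.0], [0.0, 0.001, -1.0]]
wrist_force: [0.4, 0.5, -0.5]
gripper_width: 18.8
grasp_force: 34.3
```

Request:
play_rows:
  increments: [0,0,-4,0,1.0,0,0,-2.5,0,1.0,0,0,-1.15,0,1.0,0,0,0,0,1.0,0,0,0,0,1.0,0,0,0,0,3.3,0,0,0,0,3.3,0,0,0,0,3.3,0,0,2,0,3.3,0,0,4,0,3.3]

```text
t: 37.1
ee_pos: [446.9, -167.7, 105.2]
eef_rot: [[0.131, 0.991, -0.007], [0.991, -0.131, 0.004], [0.003, -0.008, -1.0]]
wrist_force: [0.5, -0.2, 0.2]
gripper_width: 33.2
grasp_force: 0.0
```

Request:
play_rows:
  increments: [0,0,2,0,3.3,1.03,4.185,0,-5.18,4.0,1.03,4.185,0,-5.18,4.0,1.03,4.185,0,-5.18,4.0,1.03,4.185,0,-5.18,4.0,1.03,4.185,0,-5.18,4.0,1.03,4.185,0,-5.18,4.0,1.03,4.185,0,-5.18,4.0,1.03,4.185,0,-5.18,4.0,1.03,4.185,0,-5.18,4.0]

```text
t: 38.1
ee_pos: [543.0, 209.1, 128.0]
eef_rot: [[0.813, 0.583, 0.001], [0.583, -0.813, -0.0], [0.0, 0.0, -1.0]]
wrist_force: [-0.2, -0.3, 0.8]
gripper_width: 40.0
grasp_force: 0.0
```

Request:
play_rows:
  increments: [1.03,4.185,0,-5.18,4.0,1.03,4.185,0,-5.18,4.0,1.03,4.185,0,-5.18,4.0,1.03,4.185,0,-5.18,4.0,0,0,0,0,4.0,0,0,0,0,4.0]

```text
t: 38.7
ee_pos: [583.7, 375.4, 127.3]
eef_rot: [[0.965, 0.263, -0.0], [0.263, -0.965, -0.001], [-0.001, 0.001, -1.0]]
wrist_force: [-1.2, -0.2, -0.8]
gripper_width: 39.9
grasp_force: 0.0
```

```bash
python3 - <<'E'
from plan import *
deltas((584.3,375,124,15.2)); onTray(); look()
E
```

```text
t 38.7 now [583.7 375.4 127.3  15.3] w 39.9
[584.3 375.  124.   15.2] -> d cm [ 0.06 -0.04 -0.33] spin -0.1
top tray 40 39.5 c [ 2.4 26.4] wh 34 20 a -0.8
top tray 40 39.6 c [  2.4 -27. ] wh 33 20 a 1.2
top tray 60 59.5 c [29.   0.2] wh 84 20 a 89.8
top tray 60 59.6 c [-25.2   0.7] wh 84 20 a 90.2
side tray 40 38.8 c [  4.1 -18.6] wh 48 27 a 33.6
side tray 60 59.3 c [-27.6   4.4] wh 89 19 a 92.7
top [147. 138.] 13.9 725.8 440.0 63.6 21.2 -35.6
top [336. 146.] 21.1 706.2 -125.7 82.4 20.7 -70.0
top [267. 164.] 52.8 644.7 68.7 83.2 21.1 -76.8
top [167. 189.] 39.0 569.8 369.4 48.7 20.5 14.8
side [204. 165.] 20.2 704.3 -121.2 85.0 18.4 -68.9
side [219. 198.] 53.2 642.5 72.7 83.2 20.6 -77.3
side [243. 276.] 39.0 582.3 376.1 78.7 23.4 13.7
side [250. 293.] 38.9 566.9 426.4 82.4 21.4 24.0
```

Request:
play_rows:
  increments: [0,0,-4,0,4.0,0,0,-4,0,4.0,0,0,-2.35,0,4.0,0,0,0,0,4.0,0,0,0,0,1.0,0,0,0,0,1.0,0,0,0,0,1.0,0,0,0,0,1.0,0,0,2,0,1.0,0,0,4,0,1.0]

```text
t: 39.9
ee_pos: [580.7, 373.1, 80.9]
eef_rot: [[0.965, 0.261, -0.008], [0.261, -0.965, -0.004], [-0.008, 0.002, -1.0]]
wrist_force: [-0.5, 1.1, 0.9]
gripper_width: 19.0
grasp_force: 34.3
```

Request:
play_rows:
  increments: [0,0,4,0,1.0,-0.8625,-4.342,0,-1.89,1.0,-0.8625,-4.342,0,-1.89,1.0,-0.8625,-4.342,0,-1.89,1.0,-0.8625,-4.342,0,-1.89,1.0,-0.8625,-4.342,0,-1.89,1.0,-0.8625,-4.342,0,-1.89,1.0,-0.8625,-4.342,0,-1.89,1.0,-0.8625,-4.342,0,-1.89,1.0,-0.8625,-4.342,0,-1.89,1.0]

```text
t: 40.9
ee_pos: [506.3, -17.7, 125.4]
eef_rot: [[0.999, -0.034, 0.002], [-0.034, -0.999, -0.0], [0.002, 0.0, -1.0]]
wrist_force: [0.4, -1.3, -0.2]
gripper_width: 19.3
grasp_force: 34.3
```

Request:
play_rows:
  increments: [-0.8625,-4.342,0,-1.89,1.0,-0.8625,-4.342,0,-1.89,1.0,-0.8625,-4.342,0,-1.89,1.0,0,0,0,0,1.0,0,0,0,0,1.0,0,0,0,0,1.0]

```text
t: 41.5
ee_pos: [480.7, -145.6, 124.6]
eef_rot: [[0.991, -0.131, 0.001], [-0.131, -0.991, 0.0], [0.001, -0.0, -1.0]]
wrist_force: [0.6, 0.2, -1.2]
gripper_width: 18.9
grasp_force: 34.3
```

Request:
play_rows:
  increments: [0,0,-3,0,1.0,0,0,-1.8,0,1.0,0,0,-0.85,0,1.0,0,0,0,0,1.0,0,0,0,0,1.0,0,0,0,0,3.3,0,0,0,0,3.3,0,0,0,0,3.3,0,0,2,0,3.3,0,0,4,0,3.3]

```text
t: 42.5
ee_pos: [477.2, -144.9, 124.9]
eef_rot: [[0.991, -0.131, -0.008], [-0.131, -0.991, 0.004], [-0.008, -0.003, -1.0]]
wrist_force: [0.8, 0.5, 0.1]
gripper_width: 33.5
grasp_force: 0.0
```

Request:
play_rows:
  increments: [0.664,4.388,0,2.446,4.0,0.664,4.388,0,2.446,4.0,0.664,4.388,0,2.446,4.0,0.664,4.388,0,2.446,4.0,0.664,4.388,0,2.446,4.0,0.664,4.388,0,2.446,4.0,0.664,4.388,0,2.446,4.0,0.664,4.388,0,2.446,4.0,0.664,4.388,0,2.446,4.0,0.664,4.388,0,2.446,4.0]

```text
t: 43.5
ee_pos: [546.9, 294.2, 127.8]
eef_rot: [[0.956, 0.293, 0.0], [0.293, -0.956, -0.0], [0.0, 0.0, -1.0]]
wrist_force: [1.0, 0.0, -0.3]
gripper_width: 39.8
grasp_force: 0.0
```

Request:
play_rows:
  increments: [0.664,4.388,0,2.446,4.0,0.664,4.388,0,2.446,4.0,0.664,4.388,0,2.446,4.0,0,0,0,0,4.0,0,0,0,0,4.0]

```text
t: 44.0
ee_pos: [566.4, 424.8, 127.2]
eef_rot: [[0.911, 0.412, -0.001], [0.412, -0.911, -0.001], [-0.001, 0.001, -1.0]]
wrist_force: [-0.3, -0.3, -0.0]
gripper_width: 40.1
grasp_force: 0.0
```

```bash
python3 - <<'E'
from plan import *
deltas((566.8,424.2,124,24.3)); onTray(); look()
E
```

```text
t 44.0 now [566.4 424.8 127.2  24.3] w 40.1
[566.8 424.2 124.   24.3] -> d cm [ 0.04 -0.06 -0.32] spin -0.0
top tray 40 39.3 c [  2.9 -27.5] wh 34 20 a 2.6
top tray 60 59.7 c [ 28.9 -15.5] wh 54 20 a 90.1
top tray 60 59.6 c [-25.2 -15. ] wh 54 20 a 90.2
top tray 80 79.5 c [ 2.  26.8] wh 83 21 a -0.7
top [336. 146.] 20.9 705.8 -124.8 83.4 20.5 -70.5
top [267. 164.] 53.0 644.8 68.5 82.7 20.8 -77.3
top [150. 194.] 39.0 554.9 417.0 54.9 20.0 24.0
side [204. 165.] 20.5 703.5 -120.5 83.8 19.3 -69.7
side [221. 198.] 51.8 642.5 72.0 85.5 20.7 -77.7
side [249. 293.] 39.0 566.8 426.1 82.4 21.6 23.4
```

Request:
play_rows:
  increments: [0,0,-4,0,4.0,0,0,-4,0,4.0,0,0,-2.35,0,4.0,0,0,0,0,4.0,0,0,0,0,1.0,0,0,0,0,1.0,0,0,0,0,1.0,0,0,0,0,1.0,0,0,2,0,1.0,0,0,4,0,1.0]

```text
t: 45.2
ee_pos: [563.8, 422.3, 81.6]
eef_rot: [[0.912, 0.411, -0.007], [0.411, -0.912, -0.004], [-0.008, 0.001, -1.0]]
wrist_force: [-0.7, 0.9, -0.2]
gripper_width: 19.0
grasp_force: 34.3
```

Request:
play_rows:
  increments: [0,0,4,0,1.0,-0.666,-4.457,0,-2.27,1.0,-0.666,-4.457,0,-2.27,1.0,-0.666,-4.457,0,-2.27,1.0,-0.666,-4.457,0,-2.27,1.0,-0.666,-4.457,0,-2.27,1.0,-0.666,-4.457,0,-2.27,1.0,-0.666,-4.457,0,-2.27,1.0,-0.666,-4.457,0,-2.27,1.0,-0.666,-4.457,0,-2.27,1.0]

```text
t: 46.2
ee_pos: [507.2, 21.3, 126.5]
eef_rot: [[0.998, 0.066, 0.003], [0.066, -0.998, -0.0], [0.003, 0.001, -1.0]]
wrist_force: [0.7, -1.2, -0.4]
gripper_width: 19.2
grasp_force: 34.3
```

Request:
play_rows:
  increments: [-0.666,-4.457,0,-2.27,1.0,-0.666,-4.457,0,-2.27,1.0,-0.666,-4.457,0,-2.27,1.0,-0.666,-4.457,0,-2.27,1.0,-0.666,-4.457,0,-2.27,1.0,0,0,0,0,1.0,0,0,0,0,1.0,0,0,0,0,1.0]

```text
t: 47.0
ee_pos: [473.9, -199.2, 125.1]
eef_rot: [[0.991, -0.13, 0.001], [-0.13, -0.991, 0.0], [0.001, -0.0, -1.0]]
wrist_force: [0.1, -0.2, -0.1]
gripper_width: 19.1
grasp_force: 34.3
```

Request:
play_rows:
  increments: [0,0,-3,0,1.0,0,0,-1.8,0,1.0,0,0,-0.85,0,1.0,0,0,0,0,1.0,0,0,0,0,1.0,0,0,0,0,3.3,0,0,0,0,3.3,0,0,0,0,3.3,0,0,2,0,3.3,0,0,4,0,3.3]

```text
t: 48.0
ee_pos: [470.4, -198.1, 124.8]
eef_rot: [[0.991, -0.131, -0.008], [-0.131, -0.991, 0.005], [-0.008, -0.004, -1.0]]
wrist_force: [-0.2, -0.9, -0.0]
gripper_width: 33.1
grasp_force: 0.0
```

Request:
play_rows:
  increments: [0,4,2,0,3.3,0,4,2,8,4.0,0,4,0,8,4.0,0,4,0,8,4.0,0,4,0,8,4.0,0,4,0,8,4.0,0,4,0,8,4.0,0,0,0,8,4.0,0,0,0,8,4.0,0,0,0,0,4.0]

```text
t: 49.0
ee_pos: [473.4, 80.6, 167.8]
eef_rot: [[0.552, 0.834, -0.0], [0.834, -0.552, -0.0], [-0.0, -0.0, -1.0]]
wrist_force: [0.7, -0.4, -0.3]
gripper_width: 40.1
grasp_force: 0.0
```

```bash
python3 - <<'E'
from plan import *
onTray(); look()
f=grab("top"); save(f["image"],"t6.png",(230,120,430,270),4)
P=cloud(f);hsv=cv2.cvtColor(f["image"],cv2.COLOR_RGB2HSV)
m=(abs(P[...,0]-610)<40)&(abs(P[...,1]+190)<80)&(P[...,2]>30)&(P[...,2]<60)&(hsv[...,1]>90); print("grip",cv2.minAreaRect(P[m][:,:2].astype(np.float32)))
deltas((*(C+135*EX),100,82.5),(*(C+135*EX),21,82.5))
th=np.radians(np.r_[0:92:7,96.5]); x=135*np.cos(th); z=135*np.sin(th)
for dx,dz in zip(np.diff(x),np.diff(z)): print(np.round(np.r_[dx*EX,dz]/10,2).tolist())
E
```

```text
top tray 60 59.8 c [29.5 -3. ] wh 31 20 a 97.3
top tray 60 59.4 c [-25.1  -3.5] wh 30 20 a 90.1
top tray 80 79.7 c [ 1.9 26.6] wh 83 21 a -0.2
top tray 80 79.4 c [  2. -27.] wh 84 21 a 0.4
side tray 80 78.8 c [23.9 31.6] wh 35 24 a 6.6
top [336. 146.] 20.9 706.1 -125.1 83.0 20.4 -70.3
top [265. 162.] 53.7 645.8 67.7 80.8 18.8 -79.0
top [274. 171.] 31.4 625.1 56.1 38.8 23.7 -81.2
side [261. 151.] 75.3 503.2 -149.3 35.4 25.2 -13.0
side [204. 165.] 20.4 705.0 -121.8 86.0 19.3 -70.7
side [221. 198.] 52.1 644.2 70.1 85.0 18.2 -77.2
grip ((607.605224609375, -174.18157958984375), (44.98572540283203, 128.583984375), 16.071205139160156)
t 49.2 now [473.6  79.8 167.8  56.3] w 39.9
[ 610.8 -190.6  100.    82.5] -> d cm [ 13.72 -27.04  -6.78] spin 26.2
[ 610.8 -190.6   21.    82.5] -> d cm [ 0.   0.  -7.9] spin 0.0
[-0.1, 0.01, 1.65]
[-0.3, 0.04, 1.62]
[-0.49, 0.06, 1.57]
[-0.68, 0.09, 1.5]
[-0.85, 0.11, 1.41]
[-1.02, 0.13, 1.29]
[-1.17, 0.15, 1.16]
[-1.3, 0.17, 1.0]
[-1.41, 0.19, 0.84]
[-1.5, 0.2, 0.66]
[-1.57, 0.21, 0.47]
[-1.61, 0.21, 0.27]
[-1.63, 0.21, 0.07]
[-1.28, 0.17, -0.08]
```

View pics/t6.png

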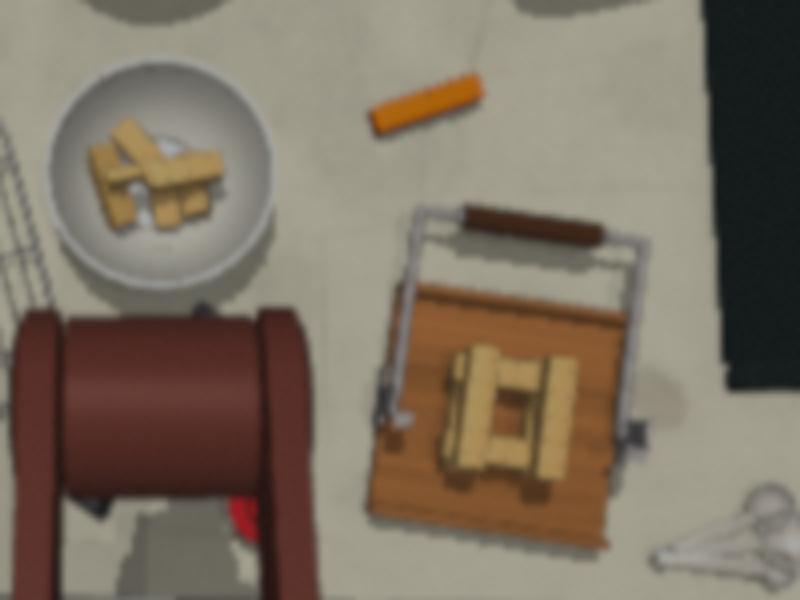

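The crop shows the tower squarely on the tray at (510,410), the handle still down with its grip at (535,225), and all the odd pieces in the bowl. Next is the handle.

Request:
play_rows:
  increments: [1.96,-3.866,0,3.71,4.0,1.96,-3.866,0,3.71,4.0,1.96,-3.866,0,3.71,4.0,1.96,-3.866,0,3.71,4.0,1.96,-3.866,0,3.71,4.0,1.96,-3.866,0,3.71,4.0,1.96,-3.866,0,3.71,4.0,0,0,-3.3,0,4.0,0,0,-3.4,0,4.0,0,0,0,0,4.0]

```text
t: 50.25
ee_pos: [606.0, -189.5, 94.5]
eef_rot: [[0.134, 0.991, -0.011], [0.991, -0.134, 0.005], [0.003, -0.012, -1.0]]
wrist_force: [-1.7, 0.1, -0.6]
gripper_width: 39.6
grasp_force: 0.0
```

Request:
play_rows:
  increments: [0,0,0,0,4.0,0,0,-3,0,4.0,0,0,-2,0,4.0,0,0,0,0,4.0,0,0,0,0,4.0]

```text
t: 50.75
ee_pos: [612.0, -190.8, 52.9]
eef_rot: [[0.131, 0.991, 0.002], [0.991, -0.131, -0.001], [-0.001, 0.003, -1.0]]
wrist_force: [-0.2, -0.0, 0.5]
gripper_width: 39.9
grasp_force: 0.0
```

```bash
python3 - <<'E'
from plan import *
s=telemetry.sense(); print(s["ee_pos"],yaw(s),s["wrist_force"])
f=grab("side"); save(f["image"],"s7.png",(180,100,340,220),5)
E
```

```text
[ 612.01032227 -190.77471873   52.86851256] 82.46498363486981 [-0.22504654 -0.02951447  0.51692435]
```

View pics/s7.png

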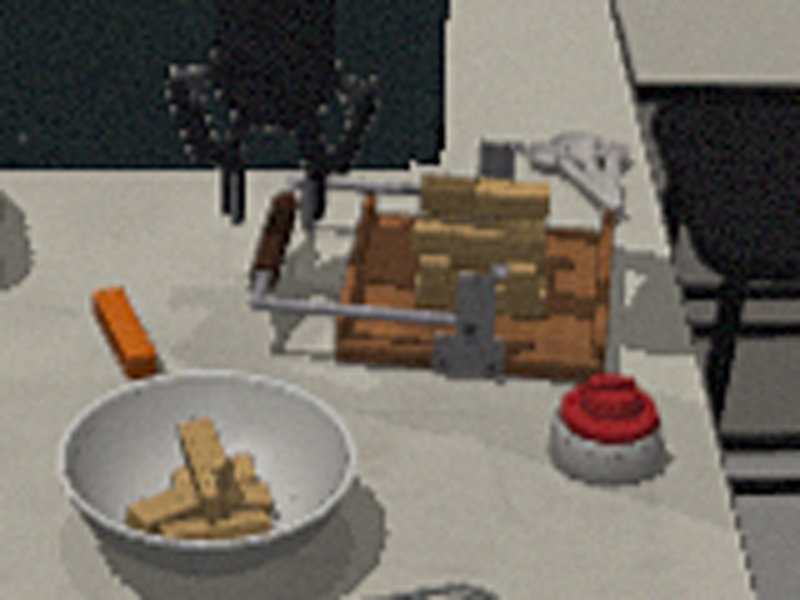

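The fingers at (232,200) and (312,200) straddle the grip, so I'll descend and grasp it.

Request:
play_rows:
  increments: [0,0,-1.5,0,4.0,0,0,-1.4,0,4.0,0,0,0,0,4.0,0,0,0,0,1.0,0,0,0,0,1.0,0,0,0,0,1.0,0,0,0,0,1.0,0,0,0,0,1.0]
  newtons: 25

```text
t: 51.6
ee_pos: [611.4, -190.5, 22.1]
eef_rot: [[0.131, 0.991, 0.001], [0.991, -0.131, -0.0], [0.0, 0.001, -1.0]]
wrist_force: [2.4, 1.0, -1.7]
gripper_width: 19.2
grasp_force: 25.2
```

Gripped. Now I'll swing it along the arc, the first part first.

Request:
play_rows:
  increments: [-0.1,0.01,1.65,0,1.0,-0.3,0.04,1.62,0,1.0,-0.49,0.06,1.57,0,1.0,-0.68,0.09,1.5,0,1.0,-0.85,0.11,1.41,0,1.0,0,0,0,0,1.0]

```text
t: 52.2
ee_pos: [588.2, -187.4, 102.8]
eef_rot: [[0.132, 0.991, 0.006], [0.991, -0.132, -0.001], [-0.0, 0.006, -1.0]]
wrist_force: [5.3, 3.3, 0.5]
gripper_width: 18.9
grasp_force: 25.8
```

Request:
play_rows:
  increments: [-1.02,0.13,1.29,0,1.0,-1.17,0.15,1.16,0,1.0,-1.3,0.17,1.0,0,1.0,-1.41,0.19,0.84,0,1.0,-1.5,0.2,0.66,0,1.0,-1.57,0.21,0.47,0,1.0,-1.61,0.21,0.27,0,1.0,-1.63,0.21,0.07,0,1.0,-1.28,0.17,-0.08,0,1.0,0,0,0,0,1.0]

```text
t: 53.2
ee_pos: [461.7, -170.7, 158.8]
eef_rot: [[0.132, 0.991, 0.002], [0.991, -0.132, 0.0], [0.001, 0.002, -1.0]]
wrist_force: [-0.7, 5.1, 9.9]
gripper_width: 18.9
grasp_force: 28.5
```

```bash
python3 - <<'E'
from plan import *
s=telemetry.sense(); print(s["ee_pos"],yaw(s),s["wrist_force"],(s["ee_pos"][:2]-C)@EX)
f=grab("side"); save(f["image"],"s8.png",(180,60,340,180),5)
E
```

```text
[ 461.65830474 -170.65912185  158.83143244] 82.41679739146831 [-0.73056663  5.10965772  9.87790764] -15.515990839488932
```

View pics/s8.png

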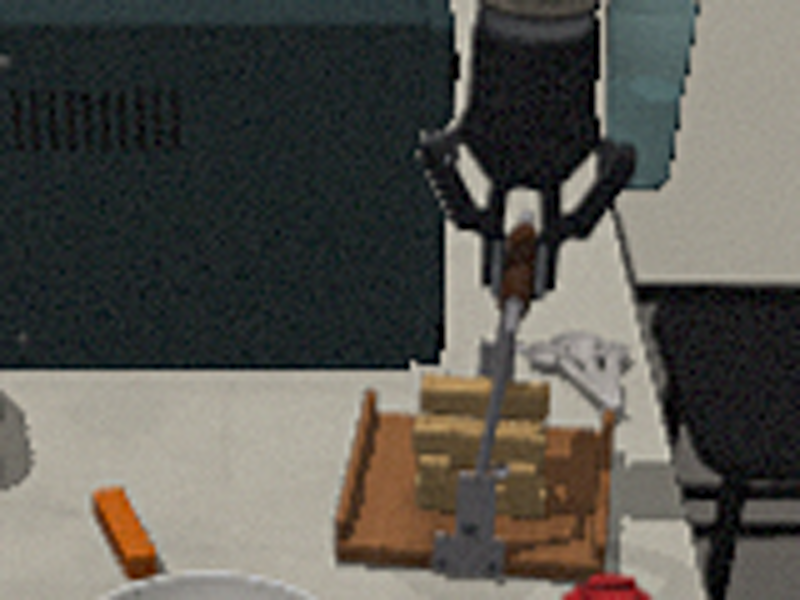

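The handle leans past upright with its grip at (518,260), and the tower is intact. I'll nudge it 2 mm further, release, and lift clear.

Request:
play_rows:
  increments: [-0.2,0.03,0,0,1.0,0,0,0,0,1.0,0,0,0,0,6.0,0,0,0,0,6.0,0,0,0,0,6.0,0,0,0,0,6.0,0,0,2,0,6.0,0,0,4,0,6.0,0,0,4,0,6.0,0,0,0,0,6.0]

```text
t: 54.25
ee_pos: [463.1, -172.8, 262.8]
eef_rot: [[0.131, 0.991, 0.01], [0.991, -0.131, -0.006], [-0.005, 0.011, -1.0]]
wrist_force: [-0.3, -0.9, 0.2]
gripper_width: 60.2
grasp_force: 0.0
```

Request:
play_rows:
  increments: [0,4,2,0,6.0,0,4,0,0,6.0,0,4,0,0,6.0,0,4,0,0,6.0,0,4,0,0,6.0,0,4,0,0,6.0,0,4,0,0,6.0,0,0,0,0,6.0,0,0,0,0,6.0,0,0,0,0,6.0]

```text
t: 55.25
ee_pos: [459.4, 108.4, 275.5]
eef_rot: [[0.132, 0.991, -0.001], [0.991, -0.132, -0.001], [-0.001, -0.001, -1.0]]
wrist_force: [-0.2, -0.1, 0.3]
gripper_width: 60.0
grasp_force: 0.0
```

```bash
python3 - <<'E'
from plan import *
from tray import bowl
f=grab("side"); save(f["image"],"s9.png",(180,90,340,210),5); print(bowl(f))
for n in("top","side"):
    f=grab(n) if n=="top" else f; P=cloud(f); 
    L=(P[...,:2]-C)@EX; M=(P[...,:2]-C)@EY; hsv=cv2.cvtColor(f["image"],cv2.COLOR_RGB2HSV)
    m=(P[...,2]>140)&(P[...,2]<200)&(abs(M)<60)&(abs(L)<70); print(n,m.sum(),np.median(L[m]),np.percentile(P[m][:,2],[10,50,90]))
onTray()
s=telemetry.sense(); print(s["ee_pos"],s["wrist_force"])
E
```

```text
((644.561279296875, 72.65846252441406), 85.77643585205078, 304)
top 367 -18.548284302650323 [176.12524691 181.22983937 183.78033937]
side 367 -18.548284302650323 [176.12524691 181.22983937 183.78033937]
top tray 60 59.9 c [30.3 -3.3] wh 30 22 a 89.5
top tray 80 79.5 c [16.4 26.7] wh 55 20 a -0.2
top tray 80 79.6 c [ 19.5 -26.7] wh 48 21 a -0.8
top tray 80 79.6 c [-30.5  27.3] wh 19 18 a 84.3
side tray 80 78.7 c [ 16.9 -25.3] wh 47 25 a -3.3
side tray 80 78.6 c [17.7 29.3] wh 43 24 a -9.3
side tray 80 78.8 c [-25.4  29.8] wh 28 23 a 14.8
[459.79448251 108.16214729 275.99586846] [-0.70906918  0.5675117  -0.33765942]
```

View pics/s9.png

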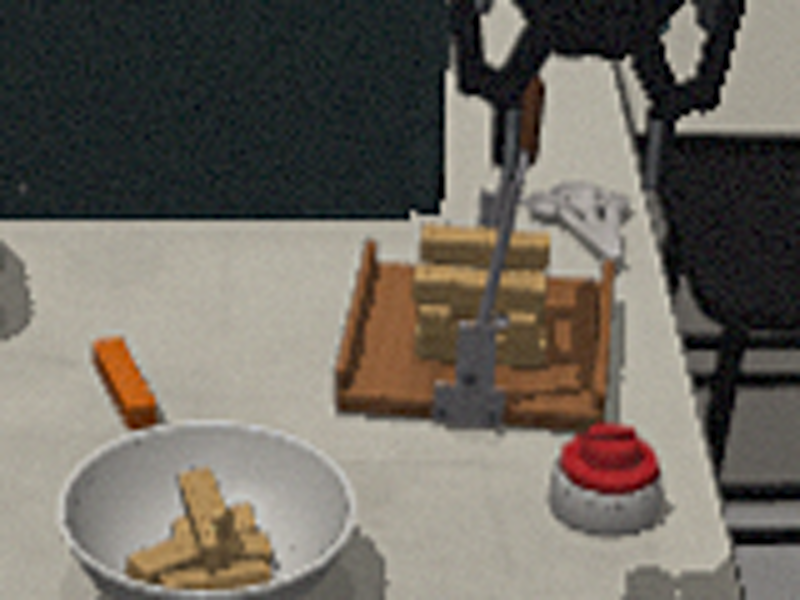

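The handle rests in its catch, with its grip about 19 mm past upright at (530,120). The tower stands, the bowl is upright with all four odd pieces, and the arm is clear.

```bash
python3 -c "
from bench import r
print(r.job_done())"
```

```text
the job is handed in; nothing more can be done
None
```

I handed the job in at about 55 s: all four odd pieces are in the upright bowl, the six whole fingers stand as a three-layer crosswise tower on the tray, and the handle rests in its catch (about 1.71 rad); the verdict was not shown to me.

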